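# Second weighing with the sides exchanged

### The job

Repeat the weighing on the two-pan balance with the sides exchanged. First take the two brass weights off their pan and put each into its own well in the wooden block; then move the short angle offcut to the middle of the freed pan, lying like a roof as before, and nest the long one over it along the V, ends even on both sides; finally stand both weights on the pan the offcuts came from, so that the balance comes level. Nothing may be put down on the bench on the way.

Things in the scene. Friction and masses are not known exactly. Their poses are not given: they have to be found in the camera images.
- offcut_short: The shorter of two dark steel angle offcuts (equal-leg angle, legs 35 mm, 5 mm thick), 49 mm long, 125 g. It lies like a roof: ridge up, leg edges down. Origin: centre of its underside (height of the leg edges); y along the ridge, z up; 49.5 mm wide across x, ridge 28 mm above the origin. Its two flat ends (at y = +/-24.5 mm) can be pinched from above.
- offcut_long: The longer angle offcut, same section, 69 mm long, 175 g, with two small drilled pits on one leg. Origin and axes as for the short one; its ends are at y = +/-34.5 mm. Nested over the short one its origin stands 7 mm above the short one's, 10 mm overhanging at each end when even.
- weight_large: The large brass knob weight, 200 g: upright cylinder 38 mm in diameter and 22 mm high with a knob of 24 mm on top, 37.5 mm high in all. Origin: centre of its underside.
- weight_small: The small brass knob weight, 100 g: cylinder 27 mm in diameter and 19 mm high with a knob of 16 mm on top, 34.5 mm high in all. Origin: centre of its underside.
- pan_left: Left (+y side) pan of the two-pan balance: flat round steel pan, 140 mm in diameter, 2.5 mm rim. Origin: centre of its floor, 72 mm above the bench when level; y points along the beam away from the right pan, x across the beam, z up. It stays horizontal and rises or sinks at most 6 mm. The pan centres are 190 mm apart; an index plate between them reaches 85 mm above the bench.
- pan_right: Right (-y side) pan, like the left one, axes parallel to its (y points toward the left pan). At the start the two offcuts lie side by side on one of the pans, 28 mm to either side of its centre across the beam, ridges along the beam, and the two weights stand likewise on the other; which pan, and which piece is in front, differs.
- beam (a joint): Tilt of the balance beam, rad: 0 is level, positive when the left pan is up, stops at +/-0.06. Both loads weigh 300 g; an excess of 20 g on one side drives it to the stop.
- weight_block: Wooden weight block, fixed on a 4 mm glass plate on the bench to the left of the balance, 76 x 130 x 25 mm, two round wells 8 mm deep in its top. Origin: centre of its underside; y along the 130 mm.
- weight_block_hole0 (a point): Centre of the mouth of the large well, 47 mm in diameter, for the large weight; 29 mm above the bench, well floor 8 mm below it; axes as the block's.
- weight_block_hole1 (a point): Centre of the mouth of the small well, 36 mm in diameter, for the small weight; same heights and axes. The large weight does not go into it.
Mind the look-alikes: they are no part of the job. Leave any pink or red look-alike of the weight_small alone.

How it is judged:
By the outcome, as a careful person would: the job done as asked, in the order asked, and still so for the second after the job is handed in, with the robot touching nothing.
It also fails if it takes over 128 s, if anything falls off the work surface, if the arm or the gripper's body presses on something with over 40 N, if the wrist force passes 120 N, or if a joint passes its speed limit or range.

### The arm

A 6-joint arm with a two-finger parallel gripper is mounted at the origin on a cart in front of the work surface, level with it; the furniture and walls round the work are solid. World frame = base frame: x ahead of the robot, y to its left, z up, the work surface at z = 0. Lengths are in mm, angles in rad, forces in N, time in s.
With the tool pointing down it reaches from about 275 to 750 mm from the base axis. Payload 10.2 kg.
Tool frame: the origin (TCP) lies at the very end of the fingers, on their centre line; the grasp point (between the pads) lies 19 mm behind it; z points along the fingers, y is the line along which they close (so a half turn about z gives the same grasp; the last joint's range is limited). The gripper opens to 85 mm and grips with 20 to 120 N. Pads are 22 mm wide; open, the fingers measure 114 mm over their backs; the gripper's body (76 mm by 85 mm) begins 54 mm behind the grasp point. The pads swing forward as they close: fully open they stand 13 mm farther back than shut.
Start: joints at [0.985, 0.313, 1.498, -0, 1.331, -0.223], TCP at [186.332, 490.827, 231.294] pointing down, gripper open.
Joint ranges: [-2.94, 2.94], [-0.97, 2.17], [0.19, 2.56], [-1.23, 4.37], [0.02, 3.11], [-2.88, 2.88]. Speed limits (rad/s): [2.39, 2.39, 3.01, 3.14, 3.14, 3.14].

### API

Orientations are given as a unit quaternion [w, x, y, z].
In Python, from rig import * gives the robot as it stands. The module is installed in compiled form; this text tells all that it offers.
- The arm moves only by the shell command python3 -m crank 'ROWS' [FORCE]. ROWS is JSON, a list that holds one entry, the list of rows, each a list of 7 numbers: the shift along the tool's x, y, z in units of 25 mm (1.0 is 25 mm), then the turn, a rotation vector about the tool's x, y, z in units of 8 degrees (1.0 is 8 degrees), then the finger opening in mm, from 0 to 85.4. A call has exactly 8 rows; each row shifts and turns the commanded pose from where the row before left it, along the tool's axes as they then stand; what a row does not reach is not made up. A row lasts 1/10 s, in which the tool goes at most 50 mm and 8.59 degrees, less where a joint would pass 70% of its speed; a pose out of reach is approached as far as the arm can. A call is refused whole if a number of a shift passes 1 or a number of a turn 1, either way. A call with a gripper value outside its range is refused whole. The fingers move at their own pace and stop on an object; FORCE is the grip in N (left out, the last holds). Time passes only in rows, so rows that do not move let the fingers close, or fill a call up. It gives the time, the measured TCP pose, the force, the opening and the grip force at its end, in the units of the state.
- sense(): the state, without advancing time (a new reading comes with each control period).
- capture(name): name is "side" or "top" or "wrist"; returns the picture (420x560x3 uint8, blue, green, red); there is no depth.
- camera_model(name): a dict with "fx", "fy", "cx", "cy" (pixels), "world_from_camera" (4x4, takes a point from camera to world coordinates); the wrist camera has in their place "T_tool_cam" (4x4, takes a point from camera to tool coordinates, whose origin is the TCP and whose axes are the flange's). Camera axes: x right, y up, looking along -z (the intrinsics and any distortion apply to the point x, -y, -z); pixel columns grow to the right and rows downward; lengths in mm; the calibration is good to about 2 mm. The wrist camera is an equidistant fisheye: a pixel r from the principal point sees the ray r / f radians off the axis. A picture is of the moment at which its call begins: read the wrist's pose just before it. camera_model takes no time and is no camera call.
- finish_job(): hands the job in; it is judged then, once.
The state is a dict: "time_s": time; "joints": joint angles; "dq": joint speeds; "tau": joint torques, N m; "eef_pos": TCP position; "ee_rot": TCP orientation; "force": force on the tool from outside, world axes, zero at the start; "wrist_torque": the same for the moment, N m; "grip_width": opening from 0.0 (shut) to 1.0 (fully open); "grip_force": force on a finger pad.
Only numpy, scipy, OpenCV 4.12 (cv2) and the standard library are available. Lean on these libraries where they do the work, as an engineer would, in place of code of your own. Each camera call takes 0.05 s, during which the arm holds its last target. There are 200 camera calls.

## Working session

There is one attempt and no reset: what is moved stays moved. The work goes in short steps, Python scripts to look and compute and a shell command to move; the robot and the scene stay as the last step left them, time stands still between calls to the robot, and variables do not carry over. Pictures are saved under pics/ and viewed, at most 14 in all, crops included, and the job is handed in when it is done.

```bash
mkdir -p pics; cat > h.py <<'E'
from rig import *
import numpy as np, cv2
from scipy.spatial.transform import Rotation as R
def rot(q): return R.from_quat([q[1],q[2],q[3],q[0]]).as_matrix()
def ray(cam,u,v,st=None):
    m=camera_model(cam)
    x=(u-m['cx']); y=(v-m['cy'])
    if cam=='wrist':
        th=np.hypot(x/m['fx'],y/m['fy']); a=np.arctan2(y/m['fy'],x/m['fx'])
        d=np.array([np.sin(th)*np.cos(a),-np.sin(th)*np.sin(a),-np.cos(th)])
        T=np.eye(4);T[:3,:3]=rot(st['ee_rot']);T[:3,3]=st['eef_pos'];T=T@np.array(m['T_tool_cam'])
    else:
        d=np.array([x/m['fx'],-y/m['fy'],-1]); T=np.array(m['world_from_camera'])
    return T[:3,3],T[:3,:3]@d
def onz(cam,u,v,z,st=None):
    o,d=ray(cam,u,v,st); return o+d*(z-o[2])/d[2]
E
python3 - <<'E'
from h import *
s=sense()
for k in s: print(k,np.round(s[k],3))
for n in ['side','top','wrist']:
    cv2.imwrite(f'pics/{n}0.png',capture(n)); m=camera_model(n); print(n,{k:(np.round(v,3).tolist()) for k,v in m.items() if not isinstance(v,str)})
a=[cv2.imread(f'pics/{n}0.png') for n in ['side','top','wrist']]
E
```

```text
time_s 0.0
joints [ 0.985  0.313  1.498  0.     1.331 -0.223]
dq [ 0.001 -0.    -0.001 -0.002  0.    -0.   ]
tau [ 0.0000e+00 -4.1226e+01 -2.5974e+01 -0.0000e+00  4.0000e-03  0.0000e+00]
eef_pos [186.198 490.582 230.703]
ee_rot [-0.     0.18   0.984 -0.001]
force [-0.461 -0.178 -0.802]
wrist_torque [-0.022 -0.044 -0.041]
grip_force 0.0
grip_width 0.998
side {'fx': 514.666, 'fy': 514.666, 'cx': 285.046, 'cy': 209.996, 'world_from_camera': [[0.878, 0.301, -0.372, 36.257], [-0.478, 0.559, -0.678, -938.986], [0.004, 0.773, 0.634, 1006.377], [0.0, 0.0, 0.0, 1.0]]}
top {'fx': 398.831, 'fy': 398.831, 'cx': 273.934, 'cy': 209.972, 'world_from_camera': [[0.01, 0.985, -0.172, 437.759], [-1.0, 0.008, -0.01, 37.779], [-0.008, 0.172, 0.985, 954.556], [0.0, 0.0, 0.0, 1.0]]}
wrist {'fx': 325.192, 'fy': 325.192, 'cx': 283.369, 'cy': 204.283, 'T_tool_cam': [[-0.0, 0.963, 0.27, 68.004], [1.0, 0.0, -0.001, -0.683], [-0.001, 0.27, -0.963, -143.181], [0.0, 0.0, 0.0, 1.0]]}
```

View pics/top0.png

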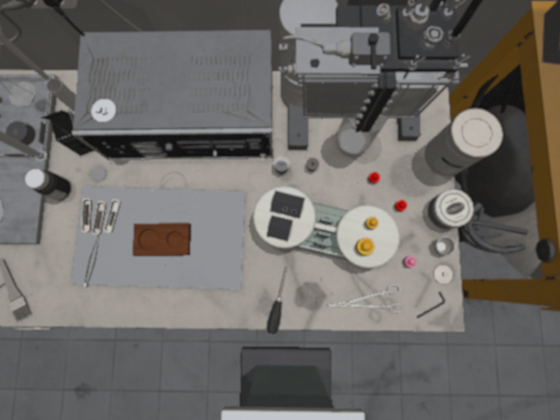

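View pics/side0.png

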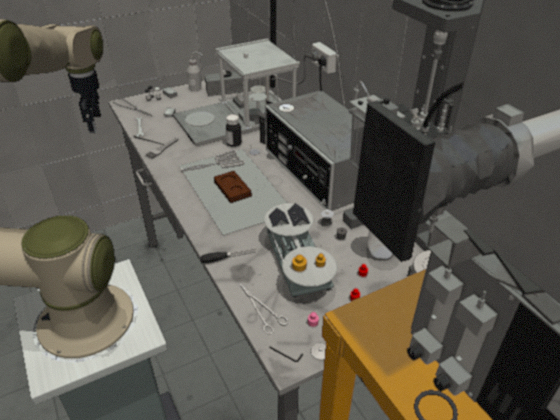

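The top view shows brass weights at (372,223) small and (366,246) large on the right pan, offcuts at (287,203) and (280,229) on the left pan, and the block at (161,239). The look-alikes are red at (374,177) and (401,205) and pink at (410,262). They stand on the bench and aren't brass-coloured, so the small weight is the one at (372,223). I'll confirm this in a crop.

```bash
python3 - <<'E'
from h import *
t=cv2.imread('pics/top0.png'); s=cv2.imread('pics/side0.png')
a=cv2.resize(t[165:285,240:420],None,fx=4,fy=4,interpolation=cv2.INTER_CUBIC)
cv2.imwrite('pics/c1.png',a)
hsv=cv2.cvtColor(t,cv2.COLOR_BGR2HSV)
def comps(mask,mn,name):
    n,l,st,c=cv2.connectedComponentsWithStats(mask.astype(np.uint8))
    for i in range(1,n):
        if st[i,4]>=mn: print(name,st[i],np.round(c[i],1))
roi=np.zeros(t.shape[:2],bool); roi[160:300,70:430]=1
comps((cv2.inRange(hsv,(12,120,80),(30,255,255))>0)&roi,20,'brass')
comps((cv2.inRange(hsv,(0,100,20),(11,255,140))>0)&roi,100,'wood')
comps((cv2.inRange(hsv,(0,0,0),(180,255,60))>0)&roi,60,'dark')
comps((cv2.inRange(hsv,(0,0,185),(180,30,255))>0)&roi,200,'pan')
for n,u,v,z in [('panR',367,237,72),('panL',284,217,72),('block',161,239,29),('w_s',372,223,90),('w_l',366,246,90)]: print(n,np.round(onz('top',u,v,z)))
E
```

```text
brass [366 217  12  12 102] [371.2 222.8]
brass [356 238  18  17 229] [364.7 246.3]
wood [ 134  224   56   31 1609] [161.8 239.2]
dark [269 224  19  15 151] [277.8 232.1]
pan [ 255  187   60   59 1393] [284.5 218.4]
pan [ 338  206   61   60 2284] [368.3 235. ]
panR [ 533. -160.   72.]
panL [576.  24.  72.]
block [529. 309.  29.]
w_s [ 562. -168.   90.]
w_l [ 511. -154.   90.]
```

View pics/c1.png

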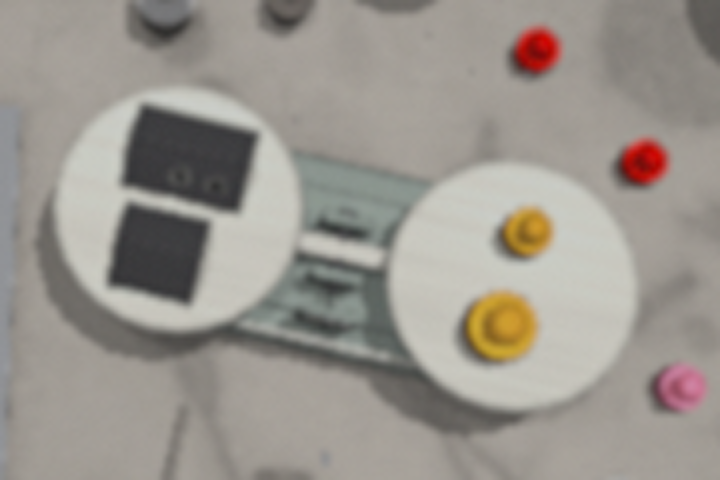

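View pics/wrist0.png

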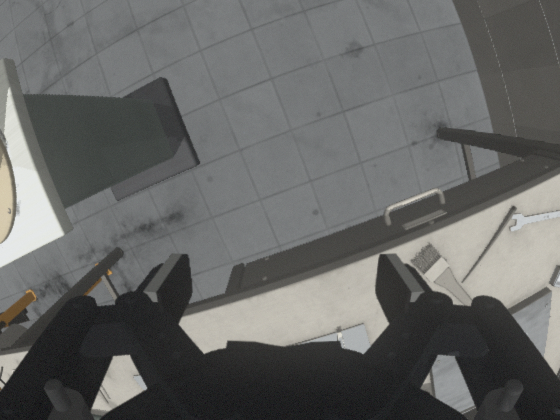

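The crop confirms it: small brass at crop (527,232), large brass at (502,326), long offcut with pits at the back-left (190,158), short offcut at (159,254). The red and pink ones stand on the bench and stay there. Next I go over the block, then over the balance, for wrist views.

```bash
python3 -m crank '[[[-0.96,-0.12,0,0,0,0,85],[-0.96,-0.12,0,0,0,0,85],[-0.96,-0.12,0,0,0,0,85],[-0.96,-0.12,0,0,0,0,85],[-0.96,-0.12,0,0,0,0,85],[-0.96,-0.12,0,0,0,0,85],[-0.96,-0.12,0,0,0,0,85],[-0.96,-0.12,0,0,0,0,85]]]' 40
python3 -m crank '[[[-0.96,-0.12,0,0,0,0,85],[-0.96,-0.12,0,0,0,0,85],[-0.96,-0.12,0,0,0,0,85],[-0.96,-0.12,0,0,0,0,85],[-0.96,-0.12,0,0,0,0,85],[-0.96,-0.12,0,0,0,0,85],[-0.96,-0.12,0,0,0,0,85],[0,0,0,0,0,-0.94,85]]]'
python3 - <<'E'
from h import *
import json
s=sense();cv2.imwrite('pics/wb.png',capture('wrist'));json.dump({k:np.array(s[k]).tolist() for k in('eef_pos','ee_rot')},open('wb.json','w'))
print(np.abs(s['dq']).max())
E
python3 -m crank '[[[-0.27,-0.9,0,0,0,0,85],[-0.27,-0.9,0,0,0,0,85],[-0.27,-0.9,0,0,0,0,85],[-0.27,-0.9,0,0,0,0,85],[-0.27,-0.9,0,0,0,0,85],[-0.27,-0.9,0,0,0,0,85],[-0.27,-0.9,0,0,0,0,85],[-0.27,-0.9,0,0,0,0,85]]]'
python3 -m crank '[[[-0.27,-0.9,0,0,0,0,85],[-0.27,-0.9,0,0,0,0,85],[-0.27,-0.9,0,0,0,0,85],[-0.27,-0.9,0,0,0,0,85],[-0.27,-0.9,0,0,0,0,85],[-0.27,-0.9,0,0,0,0,85],[-0.27,-0.9,0,0,0,0,85],[0,0,0,0,0,0,85]]]'
python3 - <<'E'
from h import *
import json
s=sense();cv2.imwrite('pics/wp.png',capture('wrist'));json.dump({k:np.array(s[k]).tolist() for k in('eef_pos','ee_rot')},open('wp.json','w'))
print(np.abs(s['dq']).max())
E
```

```text
time_s: 0.95
eef_pos: [358.1, 399.6, 231.1]
ee_rot: [-0.0, 0.18, 0.984, -0.0]
force: [0.7, 0.9, -0.1]
grip_width: 0.995
grip_force: 0.0
time_s: 1.75
eef_pos: [508.9, 319.3, 230.4]
ee_rot: [-0.0, 0.116, 0.993, -0.0]
force: [0.3, 0.7, -0.5]
grip_width: 0.991
grip_force: 0.0
1.3795819229036588
time_s: 2.6
eef_pos: [517.8, 132.8, 231.2]
ee_rot: [-0.0, 0.116, 0.993, -0.0]
force: [0.6, 0.1, -0.1]
grip_width: 0.995
grip_force: 0.0
time_s: 3.4
eef_pos: [527.9, -32.5, 231.1]
ee_rot: [-0.0, 0.118, 0.993, -0.0]
force: [0.4, 1.2, -0.4]
grip_width: 0.994
grip_force: 0.0
0.04922662474843875
```

View pics/wb.png

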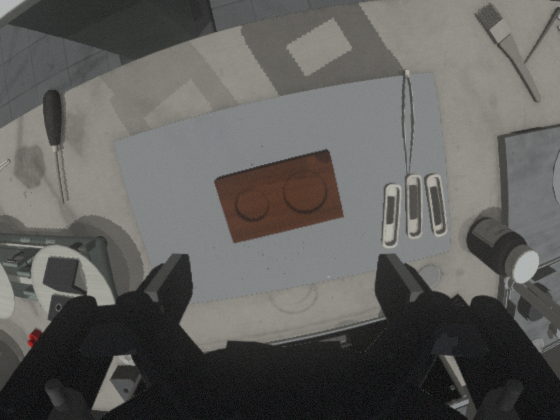

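View pics/wp.png

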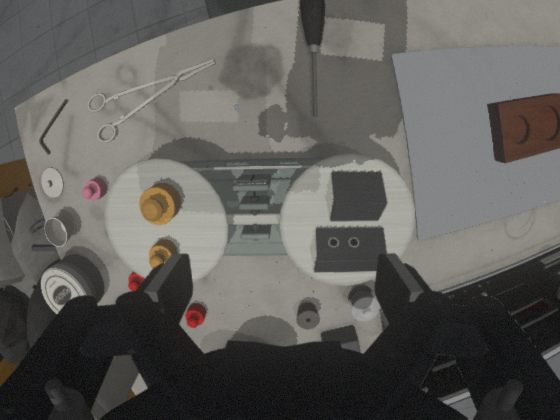

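The wrist views show the block with its large well near (305,191) and small well near (252,205). The pans are at about (168,222) and (347,218), the large weight at (157,205), the small one at (160,256), and the offcuts at (358,195) short and (350,248) long.

```bash
python3 - <<'E'
from h import *
import json
im=cv2.imread('pics/wp.png'); st=json.load(open('wp.json'))
hsv=cv2.cvtColor(im,cv2.COLOR_BGR2HSV); g=cv2.cvtColor(im,cv2.COLOR_BGR2GRAY)
def cs(m,mn):
    c,_=cv2.findContours(m,cv2.RETR_EXTERNAL,cv2.CHAIN_APPROX_NONE); return [k for k in c if cv2.contourArea(k)>mn]
for c in cs(cv2.inRange(hsv,(12,110,60),(32,255,255))[:300],100)+[]:
    M=cv2.moments(c);u,v=M['m10']/M['m00'],M['m01']/M['m00']; print('brass',cv2.boundingRect(c),u,v,onz('wrist',u,v,90,st).round(1))
d=cv2.inRange(g,0,75); d[:165]=0; d[275:]=0; d[:,:310]=0; d[:,392:]=0
for c in cs(d,300):
    r=cv2.minAreaRect(c); b=cv2.boxPoints(r); M=cv2.moments(c)
    print('off',np.round(r[0]),[onz('wrist',*p,80,st).round(1)[:2].tolist() for p in b], onz('wrist',M['m10']/M['m00'],M['m01']/M['m00'],85,st).round(1))
print(st['eef_pos'])
# pan edges: radial search from approx centre in metric plane
T=lambda x,y,z:None
m=camera_model('wrist'); W=np.eye(4);W[:3,:3]=rot(st['ee_rot']);W[:3,3]=st['eef_pos'];W=W@np.array(m['T_tool_cam'])
def proj(P):
    p=np.linalg.inv(W)@np.append(P,1);x,y,z=p[0],-p[1],-p[2];r=np.hypot(x,y);th=np.arctan2(r,z);return m['cx']+m['fx']*th*x/r,m['cy']+m['fy']*th*y/r
br=cv2.inRange(hsv,(0,0,130),(180,60,255))
for n,c in (('R',(533,-160)),('L',(576,24))):
    u,v=proj(np.array([*c,74.5]));print(n,u,v)
    pts=[]
    for a in np.arange(0,360,3):
        # outermost bright pixel within 55..82mm
        prof=[(r,)+proj(np.array([c[0]+r*np.cos(np.radians(a)),c[1]+r*np.sin(np.radians(a)),74.5])) for r in np.arange(55,85,.5)]
        val=[float(g[int(round(q[2])),int(round(q[1]))]) for q in prof]
        dd=np.array(val[4:])-np.array(val[:-4]); i=dd.argmin()
        if dd[i]<-35: r=prof[i+2][0]; pts.append((c[0]+r*np.cos(np.radians(a)),c[1]+r*np.sin(np.radians(a))))
    P=np.array(pts)
    for _ in range(5):
        A=np.c_[2*P,np.ones(len(P))];x=np.linalg.lstsq(A,(P**2).sum(1),rcond=None)[0];rr=np.sqrt(x[2]+x[0]**2+x[1]**2)
        e=abs(np.hypot(*(P-x[:2]).T)-rr);P=P[e<max(1.5,1.5*np.median(e))]
    print(n,x[:2].round(1),rr.round(1),len(P))
cv2.imwrite('pics/c2.png',cv2.resize(im[150:290,95:425],None,fx=2.4,fy=2.4,interpolation=cv2.INTER_CUBIC))
E
```

```text
brass (149, 244, 23, 24) 158.63312368972746 254.9475890985325 [ 561.2 -170.7   90. ]
brass (139, 187, 36, 38) 156.91378726287263 205.3221544715447 [ 511.7 -153.7   90. ]
brass (0, 159, 33, 40) 13.412117452440032 177.26840363937137 [ 433.8 -333.5   90. ]
off [353. 251.] [[572.0, -12.3], [590.8, 62.4], [642.9, 56.5], [621.1, -22.3]] [601.9  18.9  85. ]
off [358. 196.] [[521.9, 13.6], [533.4, 64.7], [579.8, 57.4], [566.7, 4.6]] [548.5  33.1  85. ]
[527.9416602069128, -32.53942669470667, 231.05534261746558]
R 163.5880307351139 222.08034752393894
R [ 536.3 -163.3] 69.0 37
L 350.980219685566 221.47722042996693
L [578.   22.2] 69.2 42
```

View pics/c2.png

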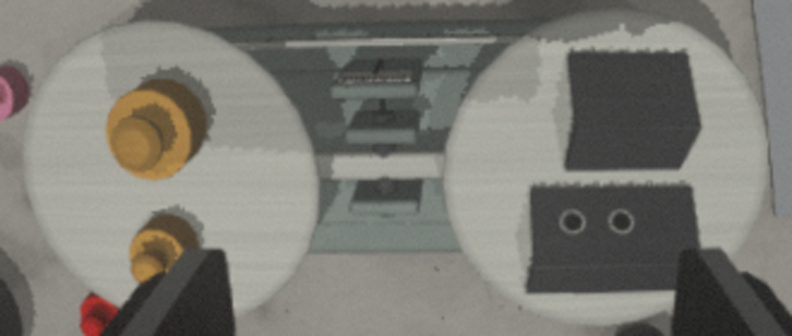

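The enlarged crop shows both brass weights on the left side of the picture (right pan) and the ridged offcuts on the other pan, with the pits on the long one. I'll hover over the large weight and refine.

```bash
cat > look.py <<'E'
from h import *
import sys
# usage: look.py name z1 ... : brass blobs
s=sense(); im=capture('wrist'); cv2.imwrite(f'pics/{sys.argv[1]}.png',im)
print('tcp',np.round(s['eef_pos'],1),'yaw of y',np.degrees(np.arctan2(rot(s['ee_rot'])[0,1],rot(s['ee_rot'])[1,1])).round(2),'dq',np.abs(s['dq']).max().round(3))
hsv=cv2.cvtColor(im,cv2.COLOR_BGR2HSV)
c,_=cv2.findContours(cv2.inRange(hsv,(12,110,60),(32,255,255))[:330],cv2.RETR_EXTERNAL,cv2.CHAIN_APPROX_NONE)
for k in c:
    if cv2.contourArea(k)<200: continue
    (u,v),r=cv2.minEnclosingCircle(k); M=cv2.moments(k); b=(M['m10']/M['m00'],M['m01']/M['m00'])
    print('brass',round(u),round(v),round(r,1),[onz('wrist',u,v,z,s)[:2].round(1).tolist() for z in map(float,sys.argv[2:])],[onz('wrist',*b,z,s)[:2].round(1).tolist() for z in map(float,sys.argv[2:])])
E
python3 -m crank '[[[-0.06,-0.71,0.29,0,0,0,60],[-0.06,-0.71,0.29,0,0,0,60],[-0.06,-0.71,0.29,0,0,0,60],[-0.06,-0.71,0.29,0,0,0,60],[-0.06,-0.71,0.29,0,0,0,60],[-0.06,-0.71,0.29,0,0,0,60],[-0.06,-0.71,0.29,0,0,0,60],[0,0,0,0,0,0,60]]]'
python3 look.py w1 94 109.5
python3 - <<'E'
import cv2
im=cv2.imread('pics/w1.png'); cv2.imwrite('pics/c3.png',cv2.resize(im[90:330,150:420],None,fx=2.5,fy=2.5,interpolation=cv2.INTER_CUBIC))
E
```

```text
time_s: 4.25
eef_pos: [509.3, -154.3, 179.6]
ee_rot: [-0.001, 0.117, 0.993, 0.0]
force: [0.6, 0.6, -0.3]
grip_width: 0.702
grip_force: 0.0
tcp [ 509.3 -154.3  179.6] yaw of y 13.38 dq 0.037
brass 281 275 15.8 [[561.5, -169.0], [553.5, -167.0]] [[561.6, -169.1], [553.6, -167.1]]
brass 287 209 25.8 [[509.4, -152.4], [504.9, -151.5]] [[510.0, -152.6], [505.5, -151.7]]
brass 32 180 42.8 [[430.5, -369.2], [431.3, -353.6]] [[427.5, -368.6], [428.6, -353.0]]
```

View pics/c3.png

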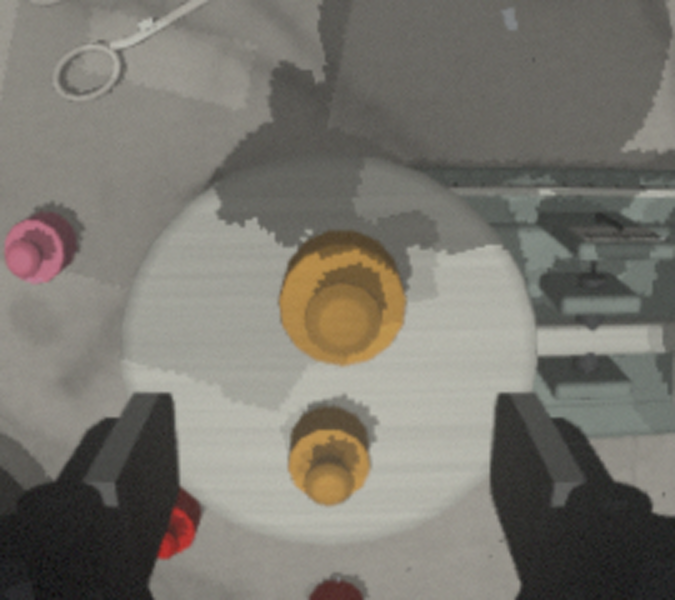

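The crop shows the large weight's top face at about full-image (287,212) and the small one's at (282,274). I descend on the large one.

```bash
python3 -m crank '[[[-0.06,0.05,0.7,0,0,0,60],[0,0,0.7,0,0,0,60],[0,0,0.7,0,0,0,60],[0,0,0.7,0,0,0,60],[0,0,0.7,0,0,0,60],[0,0,0.5,0,0,0,60],[0,0,0,0,0,0,50],[0,0,0,0,0,0,30]]]' 40
python3 -m crank '[[[0,0,0,0,0,0,30],[0,0,0,0,0,0,30],[0,0,0,0,0,0,30],[0,0,0,0,0,0,30],[0,0,-0.2,0,0,0,30],[0,0,-0.4,0,0,0,30],[0,0,-0.8,0,0,0,30],[0,0,-0.8,0,0,0,30]]]' 40
python3 - <<'E'
from h import *
s=sense(); print(s['grip_width']*85.4, s['grip_force'])
im=capture('wrist'); sd=capture('side'); a=cv2.resize(im[90:330,150:420],(450,400)); b=cv2.resize(sd[220:320,240:350],(350,320))
o=np.zeros((400,800,3),np.uint8);o[:,:450]=a;o[:320,450:]=b;cv2.imwrite('pics/c4.png',o)
E
```

```text
time_s: 5.1
eef_pos: [511.9, -152.8, 81.2]
ee_rot: [0.0, 0.115, 0.993, -0.0]
force: [-1.8, -2.7, 0.4]
grip_width: 0.43
grip_force: 20.9
time_s: 5.9
eef_pos: [511.2, -153.2, 136.7]
ee_rot: [-0.0, 0.116, 0.993, 0.0]
force: [-0.3, 1.1, -2.2]
grip_width: 0.426
grip_force: 40.3
36.409082895342884 40.26916444301605
```

View pics/c4.png

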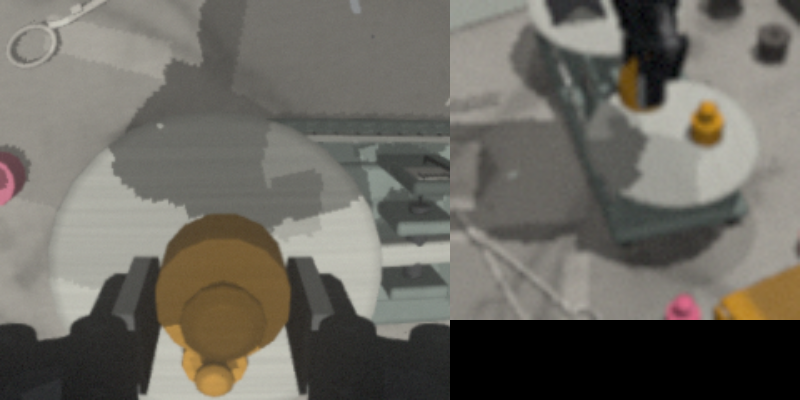

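The large weight is held, grip 36 mm and about 2 N load, and the small one still stands on the pan. I carry it to a viewing spot behind the block.

```bash
python3 -m crank '[[[0.03,0.4,-0.4,0,0,0,30],[0.03,0.8,-0.4,0,0,0,30],[0.03,0.8,-0.2,0,0,0,30],[0.03,0.8,0,0,0,0,30],[0.03,0.8,0,0,0,0,30],[0.03,0.8,0,0,0,0,30],[0.03,0.8,0,0,0,0,30],[0.03,0.8,0,0,0,0,30]]]'
python3 -m crank '[[[0.03,0.8,0,0,0,0,30],[0.03,0.8,0,0,0,0,30],[0.03,0.8,0,0,0,0,30],[0.03,0.8,0,0,0,0,30],[0.03,0.8,0,0,0,0,30],[0.03,0.8,0,0,0,0,30],[0.03,0.8,0,0,0,0,30],[0.03,0.8,0,0,0,0,30]]]'
python3 -m crank '[[[0.03,0.8,0,0,0,0,30],[0.03,0.8,0,0,0,0,30],[0.03,0.8,0,0,0,0,30],[0.03,0.8,0,0,0,0,30],[0.03,0.8,0,0,0,0,30],[0.03,0.8,0,0,0,0,30],[0.03,0.6,0,0,0,0,30],[0,0,0,0,0,0,30]]]'
python3 look.py w2 30
python3 - <<'E'
from h import *
import json
s=sense(); print(np.round(s['joints'],2));json.dump({k:np.array(s[k]).tolist() for k in('eef_pos','ee_rot')},open('w2.json','w'))
im=cv2.imread('pics/w2.png'); hsv=cv2.cvtColor(im,cv2.COLOR_BGR2HSV)
m=cv2.inRange(hsv,(0,100,20),(11,255,160)); c,_=cv2.findContours(m,cv2.RETR_EXTERNAL,cv2.CHAIN_APPROX_NONE)
k=max(c,key=cv2.contourArea); x,y,w,h=cv2.boundingRect(k); print(x,y,w,h)
x-=8;y-=8; cr=im[max(y,0):y+h+16,x:x+w+16]; f=780/cr.shape[1]; print(max(y,0),x,f)
cr=cv2.convertScaleAbs(cr,alpha=1.8)
cv2.imwrite('pics/c5.png',cv2.resize(cr,None,fx=f,fy=f,interpolation=cv2.INTER_CUBIC))
E
```

```text
time_s: 6.8
eef_pos: [539.6, -4.3, 160.0]
ee_rot: [-0.001, 0.115, 0.993, 0.0]
force: [0.4, 0.2, -1.8]
grip_width: 0.42
grip_force: 40.3
time_s: 7.6
eef_pos: [570.3, 152.8, 159.9]
ee_rot: [-0.001, 0.115, 0.993, -0.0]
force: [0.1, 0.1, -2.3]
grip_width: 0.42
grip_force: 40.3
time_s: 8.4
eef_pos: [595.9, 285.9, 159.5]
ee_rot: [-0.001, 0.114, 0.993, -0.0]
force: [0.8, -0.8, -1.8]
grip_width: 0.421
grip_force: 40.4
tcp [595.9 285.9 159.5] yaw of y 13.14 dq 0.039
brass 284 265 42.4 [[661.0, 270.2]] [[662.6, 269.8]]
[ 0.27  0.67  1.13 -0.    1.34 -1.07]
211 80 140 86
72 203 5.0
```

View pics/c5.png

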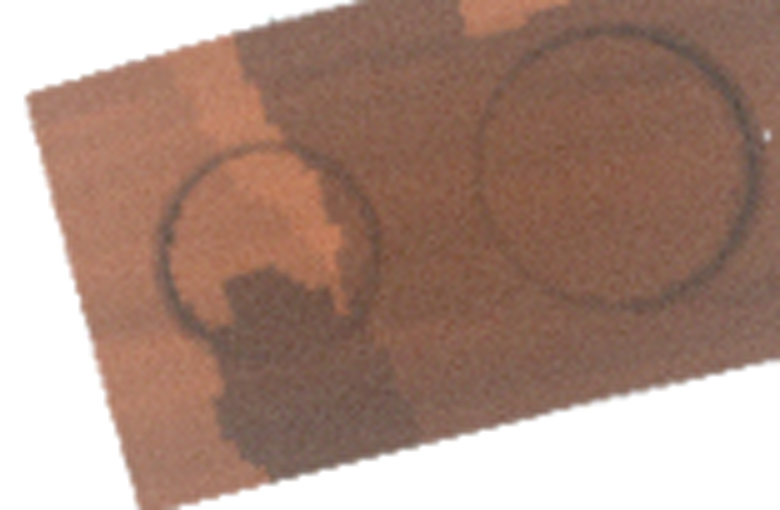

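The crop shows the large well's mouth centred at crop (617,167), image (326.4,105.4). The small one is at crop (270,248), image (257.0,121.6).

```bash
python3 - <<'E'
from h import *
import json
st=json.load(open('w2.json'));s=sense();print(np.round(s['eef_pos'],1),np.round(s['force'],1))
R0=rot(st['ee_rot']); P=np.array(st['eef_pos'])
W={}
for n,u,v in (('L',326.4,105.4),('S',257,121.6)):
    p=onz('wrist',u,v,29,st); W[n]=p; print(n,p.round(1),'tool shift units',((R0.T@(p-P))/25).round(2))
d=W['L']-W['S']; print('spacing',np.hypot(d[0],d[1]),'dir from y toward x',np.degrees(np.arctan2(d[0],d[1])))
for n,e in (('L',[(478,167),(757,167),(617,25),(617,308)]),('S',[(160,248),(380,248),(270,142),(270,355)])):
    q=[onz('wrist',203+a/5,72+b/5,29,st)[:2] for a,b in e]; print(n,np.linalg.norm(q[0]-q[1]),np.linalg.norm(q[2]-q[3]))
E
```

```text
[596.  284.6 159.6] [-0.5  0.3 -2.1]
L [528.9 336.6  29. ] tool shift units [3.08 1.42 5.23]
S [529.3 277.   29. ] tool shift units [ 2.52 -0.9   5.23]
spacing 59.5993469073446 dir from y toward x -0.37648286921571417
L 47.23266814657193 48.124441957965644
S 36.96456890868024 36.02529401391959
```

```bash
python3 -m crank '[[[0.6,0.3,0.1,0,0,0,30],[0.7,0.3,0.6,0,0,0,30],[0.6,0.3,0.8,0,0,0,30],[0.6,0.3,0.8,0,0,0,30],[0.6,0.27,0.8,0,0,0,30],[0,0,0.6,0,0,0,30],[0,0,0,0,0,0,30],[0,0,0,0,0,0,30]]]'
python3 look.py w3 60
python3 - <<'E'
from h import *
s=sense();print(((rot(s['ee_rot']).T@(np.array([528.9,336.6,29])-np.array(s['eef_pos'])))/25).round(2))
E
```

```text
time_s: 9.25
eef_pos: [530.7, 336.7, 68.6]
ee_rot: [0.0, 0.116, 0.993, 0.0]
force: [-0.3, -0.5, -0.7]
grip_width: 0.423
grip_force: 40.4
tcp [530.7 336.7  68.6] yaw of y 13.32 dq 0.016
brass 282 253 50.7 [[530.9, 335.4]] [[535.1, 334.9]]
[ 0.08 -0.03  1.6 ]
```

```bash
python3 -m crank '[[[0.07,-0.03,0.4,0,0,0,30],[0,0,0.4,0,0,0,30],[0,0,0.3,0,0,0,30],[0,0,0.2,0,0,0,30],[0,0,0.1,0,0,0,30],[0,0,0.06,0,0,0,30],[0,0,0.04,0,0,0,30],[0,0,0,0,0,0,30]]]'
```

```text
time_s: 10.1
eef_pos: [528.0, 337.2, 30.7]
ee_rot: [0.0, 0.116, 0.993, 0.0]
force: [-0.7, 0.4, -2.3]
grip_width: 0.427
grip_force: 40.5
```

```bash
python3 -m crank '[[[0,0,0.04,0,0,0,30],[0,0,0.03,0,0,0,30],[0,0,0,0,0,0,30],[0,0,0,0,0,0,30],[0,0,0,0,0,0,44],[0,0,0,0,0,0,56],[0,0,0,0,0,0,56],[0,0,0,0,0,0,56]]]'
python3 -m crank '[[[0,0,-0.4,0,0,0,56],[0,0,-0.8,0,0,0,56],[0,0,-1,0,0,0,56],[0,0,-1,0,0,0,56],[0,0,-1,0,0,0,56],[-0.6,0,-0.6,0,0,0,56],[0,0,0,0,0,0,56],[0,0,0,0,0,0,56]]]'
python3 look.py w4 43
python3 - <<'E'
import cv2
im=cv2.imread('pics/w4.png'); cv2.imwrite('pics/c6.png',cv2.resize(im[40:320,130:430],None,fx=2,fy=2))
E
```

```text
time_s: 10.9
eef_pos: [528.0, 337.1, 28.7]
ee_rot: [-0.0, 0.116, 0.993, -0.0]
force: [-0.2, 0.3, -0.5]
grip_width: 0.656
grip_force: 0.0
time_s: 11.7
eef_pos: [542.1, 333.6, 148.4]
ee_rot: [-0.0, 0.116, 0.993, -0.0]
force: [0.7, 0.4, -0.3]
grip_width: 0.654
grip_force: 0.0
tcp [542.1 333.6 148.4] yaw of y 13.29 dq 0.025
brass 282 182 27.8 [[526.1, 335.7]] [[526.7, 337.0]]
```

View pics/c6.png

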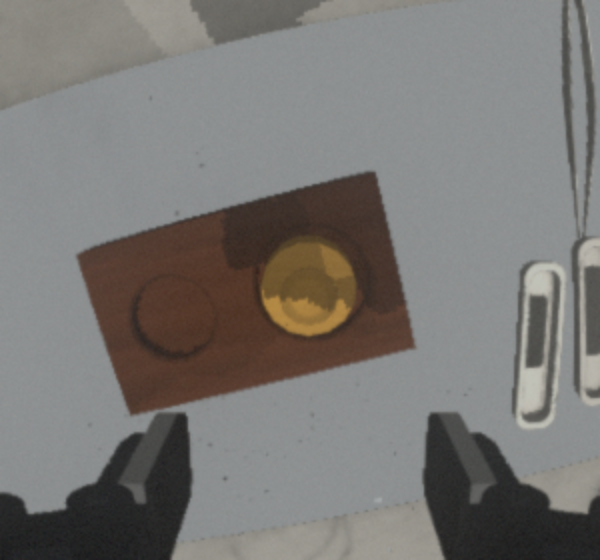

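The large weight is seated in its well. Now the small one.

```bash
python3 -m crank '[[[-0.23,-0.6,-0.2,0,0,0,50],[-0.23,-0.8,-0.2,0,0,0,50],[-0.23,-0.85,0,0,0,0,50],[-0.23,-0.85,0,0,0,0,50],[-0.23,-0.85,0,0,0,0,50],[-0.23,-0.85,0,0,0,0,50],[-0.23,-0.85,0,0,0,0,50],[-0.23,-0.85,0,0,0,0,50]]]'
python3 -m crank '[[[-0.23,-0.85,0,0,0,0,50],[-0.23,-0.85,0,0,0,0,50],[-0.23,-0.85,0,0,0,0,50],[-0.23,-0.85,0,0,0,0,50],[-0.23,-0.85,0,0,0,0,50],[-0.23,-0.85,0,0,0,0,50],[-0.23,-0.85,0,0,0,0,50],[-0.23,-0.85,0,0,0,0,50]]]'
python3 -m crank '[[[-0.23,-0.85,0,0,0,0,50],[-0.23,-0.85,0,0,0,0,50],[-0.23,-0.85,0,0,0,0,50],[-0.23,-0.85,0,0,0,0,50],[-0.23,-0.85,0,0,0,0,50],[-0.23,-0.85,0,0,0,0,50],[0,-0.3,0,0,0,0,50],[0,0,0,0,0,0,50]]]'
python3 look.py w5 78 97 112.5
```

```text
time_s: 12.55
eef_pos: [549.4, 163.2, 158.5]
ee_rot: [-0.001, 0.116, 0.993, -0.0]
force: [0.2, 0.1, -0.3]
grip_width: 0.585
grip_force: 0.0
time_s: 13.35
eef_pos: [554.9, -12.6, 158.5]
ee_rot: [-0.001, 0.116, 0.993, -0.0]
force: [0.3, 0.9, -0.2]
grip_width: 0.587
grip_force: 0.0
time_s: 14.15
eef_pos: [557.5, -151.1, 158.5]
ee_rot: [-0.0, 0.116, 0.993, 0.0]
force: [-0.2, 0.3, -1.1]
grip_width: 0.584
grip_force: 0.0
tcp [ 557.5 -151.1  158.5] yaw of y 13.36 dq 0.036
brass 260 233 19.1 [[569.1, -172.2], [562.5, -169.2], [557.1, -166.7]] [[569.4, -172.3], [562.7, -169.2], [557.3, -166.7]]
brass 28 172 26.7 [[470.9, -362.9], [472.7, -343.7], [474.1, -328.0]] [[472.3, -359.4], [473.9, -340.4], [475.2, -325.0]]
brass 21 144 31.9 [[445.3, -361.9], [449.2, -342.7], [452.4, -327.1]] [[444.2, -359.9], [448.2, -340.9], [451.5, -325.4]]
```

```bash
python3 -m crank '[[[-0.19,-0.33,0,0,0,0,50],[-0.19,-0.32,0,0,0,0,50],[0,0,0.6,0,0,0,50],[0,0,0.8,0,0,0,50],[0,0,0.8,0,0,0,50],[0,0,0.7,0,0,0,50],[0,0,0,0,0,0,50],[0,0,0,0,0,0,20]]]'
python3 -m crank '[[[0,0,0,0,0,0,20],[0,0,0,0,0,0,20],[0,0,0,0,0,0,20],[0,0,0,0,0,0,20],[0,0,0,0,0,0,20],[0,0,0,0,0,0,20],[0,0,-0.2,0,0,0,20],[0,0,-0.4,0,0,0,20]]]'
python3 -m crank '[[[0,0,-0.8,0,0,0,20],[0,0,-1,0,0,0,20],[0,0,-1,0,0,0,20],[0,0,0,0,0,0,20],[0,0,0,0,0,0,20],[0,0,0,0,0,0,20],[0,0,0,0,0,0,20],[0,0,0,0,0,0,20]]]'
python3 look.py w6 90
```

```text
time_s: 15.0
eef_pos: [564.2, -168.6, 86.7]
ee_rot: [0.0, 0.115, 0.993, -0.0]
force: [1.3, 0.6, 0.6]
grip_width: 0.43
grip_force: 0.0
time_s: 15.8
eef_pos: [563.1, -168.0, 100.8]
ee_rot: [-0.001, 0.116, 0.993, 0.001]
force: [0.1, 0.6, -0.4]
grip_width: 0.29
grip_force: 39.3
time_s: 16.6
eef_pos: [563.6, -168.3, 170.5]
ee_rot: [-0.001, 0.116, 0.993, 0.0]
force: [-1.0, 0.1, -1.1]
grip_width: 0.291
grip_force: 39.3
tcp [ 563.6 -168.3  170.5] yaw of y 13.27 dq 0.004
brass 283 266 28.7 [[605.6, -179.2]] [[606.0, -178.8]]
brass 37 166 28.6 [[476.5, -366.3]] [[477.6, -362.6]]
brass 29 136 38.0 [[448.9, -366.6]] [[446.1, -365.6]]
```

```bash
python3 -m crank '[[[0.25,0.6,0,0,0,0,20],[0.25,0.8,0,0,0,0,20],[0.25,0.8,0,0,0,0,20],[0.25,0.8,0,0,0,0,20],[0.25,0.8,0,0,0,0,20],[0.25,0.8,0,0,0,0,20],[0.25,0.8,0,0,0,0,20],[0.25,0.8,0,0,0,0,20]]]'
python3 -m crank '[[[0.25,0.8,0,0,0,0,20],[0.25,0.8,0,0,0,0,20],[0.25,0.8,0,0,0,0,20],[0.25,0.8,0,0,0,0,20],[0.25,0.8,0,0,0,0,20],[0.25,0.8,0,0,0,0,20],[0.25,0.8,0,0,0,0,20],[0.25,0.8,0,0,0,0,20]]]'
python3 -m crank '[[[0.25,0.8,0,0,0,0,20],[0.25,0.8,0,0,0,0,20],[0.25,0.8,0,0,0,0,20],[0.25,0.8,0,0,0,0,20],[0.25,0.8,0,0,0,0,20],[0.2,0.4,0,0,0,0,20],[0,0,0,0,0,0.96,20],[0,0,0,0,0,0.96,20]]]'
python3 -m crank '[[[0,0,0,0,0,0.96,20],[0,0,0,0,0,0.96,20],[0,0,0,0,0,0.96,20],[0,0,0,0,0,0.96,20],[0,0,0,0,0,0.96,20],[0,0,0,0,0,0.96,20],[0,0,0,0,0,0.96,20],[0,0,0,0,0,0.96,20]]]'
python3 -m crank '[[[0,0,0.8,0,0,0,20],[0,0,0.8,0,0,0,20],[0,0,0.8,0,0,0,20],[0,0,0.6,0,0,0,20],[0,0,0.6,0,0,0,20],[0,0,0.4,0,0,0,20],[0,0,0,0,0,0,20],[0,0,0,0,0,0,20]]]'
python3 look.py w7 60
python3 - <<'E'
from h import *
s=sense();print(((rot(s['ee_rot']).T@(np.array([529.3,277,29])-np.array(s['eef_pos'])))/25).round(2))
E
```

```text
time_s: 17.45
eef_pos: [550.3, -4.3, 171.2]
ee_rot: [-0.0, 0.115, 0.993, 0.0]
force: [1.1, 0.8, -0.6]
grip_width: 0.287
grip_force: 39.4
time_s: 18.25
eef_pos: [538.1, 162.7, 171.2]
ee_rot: [-0.0, 0.115, 0.993, 0.0]
force: [0.4, -0.3, -1.6]
grip_width: 0.288
grip_force: 39.4
time_s: 19.05
eef_pos: [528.1, 277.0, 171.2]
ee_rot: [-0.0, 0.249, 0.968, -0.0]
force: [0.4, 0.4, -0.6]
grip_width: 0.289
grip_force: 39.4
time_s: 19.85
eef_pos: [528.3, 276.6, 171.2]
ee_rot: [-0.0, 0.709, 0.705, -0.0]
force: [-0.0, -0.1, -1.4]
grip_width: 0.289
grip_force: 39.4
time_s: 20.65
eef_pos: [528.9, 276.6, 71.8]
ee_rot: [0.0, 0.708, 0.707, 0.0]
force: [0.6, -0.9, -0.6]
grip_width: 0.29
grip_force: 39.4
tcp [528.9 276.6  71.8] yaw of y 90.06 dq 0.009
brass 286 254 39.6 [[530.5, 273.8]] [[529.0, 271.2]]
brass 285 147 59.4 [[529.7, 329.3]] [[530.4, 333.3]]
[0.01 0.   1.73]
```

```bash
python3 -m crank '[[[0,0,0.5,0,0,0,20],[0,0,0.5,0,0,0,20],[0,0,0.3,0,0,0,20],[0,0,0.2,0,0,0,20],[0,0,0.1,0,0,0,20],[0,0,0.08,0,0,0,20],[0,0,0.02,0,0,0,20],[0,0,0,0,0,0,20]]]'
python3 -m crank '[[[0,0,0.02,0,0,0,20],[0,0,0,0,0,0,20],[0,0,0,0,0,0,34],[0,0,0,0,0,0,46],[0,0,0,0,0,0,46],[0,0,0,0,0,0,46],[0,0,-0.4,0,0,0,46],[0,0,-0.8,0,0,0,46]]]'
python3 -m crank '[[[0,0,-1,0,0,0,46],[0,0,-1,0,0,-0.96,46],[0,0,-1,0,0,-0.96,46],[0,0,-1,0,0,-0.96,46],[0,0,0,0,0,-0.96,80],[0,0,0,0,0,-0.96,80],[0,0,0,0,0,-0.96,80],[0,0,0,0,0,-0.96,80]]]'
python3 -m crank '[[[0,0,0,0,0,-0.96,75],[0,0,0,0,0,-0.96,75],[0,0,0,0,0,-0.96,75],[0,0,0,0,0,0,75],[0,0,0,0,0,0,75],[0,0,0,0,0,0,75],[0,0,0,0,0,0,75],[0,0,0,0,0,0,75]]]'
python3 look.py w8 40
python3 - <<'E'
import cv2
im=cv2.imread('pics/w8.png'); cv2.imwrite('pics/c7.png',cv2.resize(im[60:340,130:430],None,fx=1.6,fy=1.6))
E
```

```text
time_s: 21.5
eef_pos: [528.6, 276.5, 30.8]
ee_rot: [0.0, 0.707, 0.707, -0.0]
force: [-9.7, -3.9, 17.0]
grip_width: 0.288
grip_force: 41.1
time_s: 22.3
eef_pos: [528.1, 276.3, 57.9]
ee_rot: [-0.001, 0.708, 0.707, -0.001]
force: [0.2, -0.0, 0.3]
grip_width: 0.538
grip_force: 0.0
time_s: 23.1
eef_pos: [528.9, 276.5, 159.1]
ee_rot: [0.0, 0.309, 0.951, 0.0]
force: [-0.6, -0.8, -0.3]
grip_width: 0.936
grip_force: 0.0
time_s: 23.9
eef_pos: [528.8, 276.5, 158.3]
ee_rot: [-0.0, 0.116, 0.993, -0.0]
force: [-0.2, 1.4, 0.6]
grip_width: 0.878
grip_force: 0.0
tcp [528.8 276.5 158.3] yaw of y 13.32 dq 0.006
brass 286 195 19.0 [[526.6, 278.4]] [[527.4, 277.4]]
brass 351 182 27.1 [[527.6, 334.2]] [[527.0, 335.7]]
```

View pics/c7.png

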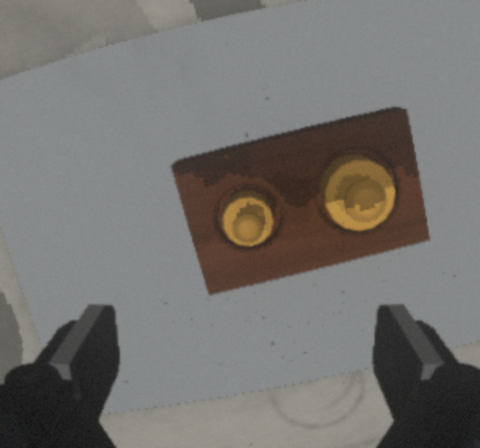

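Both weights sit in their own wells. Next is the short offcut; I hover and measure it by mask.

```bash
cat > off.py <<'E'
from h import *
import sys
z=float(sys.argv[2]); s=sense(); im=capture('wrist'); cv2.imwrite(f'pics/{sys.argv[1]}.png',im)
g=cv2.cvtColor(im,cv2.COLOR_BGR2GRAY); Rm=rot(s['ee_rot']);P=np.array(s['eef_pos'])
d=cv2.inRange(g,0,72); d[:130]=0; d[300:]=0
c,_=cv2.findContours(d,cv2.RETR_EXTERNAL,cv2.CHAIN_APPROX_NONE)
print('tcp',P.round(1))
for k in c:
    if cv2.contourArea(k)<800: continue
    q=np.array([Rm.T@(onz('wrist',*p,z,s)-P) for p in k[:,0].astype(float)])
    x0,x1=np.percentile(q[:,0],[1,99]);y0,y1=np.percentile(q[:,1],[1,99])
    print('px',cv2.boundingRect(k),'area',cv2.contourArea(k),'tool x',x0.round(1),x1.round(1),'y',y0.round(1),y1.round(1),'units to centre',((x0+x1)/50).round(2),((y0+y1)/50).round(2),'rect',np.round(cv2.minAreaRect(q[:,:2].astype(np.float32))[1:],1) if 0 else cv2.minAreaRect(q[:,:2].astype(np.float32)))
E
python3 -m crank '[[[-0.25,-0.6,-0.2,0,0,0,75],[-0.25,-0.8,-0.2,0,0,0,75],[-0.25,-0.8,-0.2,0,0,0,75],[-0.25,-0.8,-0.2,0,0,0,75],[-0.25,-0.8,-0.2,0,0,0,75],[-0.25,-0.8,-0.2,0,0,0,75],[-0.25,-0.8,0,0,0,0,75],[-0.25,-0.8,0,0,0,0,75]]]'
python3 -m crank '[[[-0.25,-0.8,0,0,0,0,75],[-0.25,-0.8,0,0,0,0,75],[-0.25,-0.8,0,0,0,0,75],[-0.25,-0.6,0,0,0,0,75],[0,0,0,0,0,0,75],[0,0,0,0,0,0,75],[0,0,0,0,0,0,75],[0,0,0,0,0,0,75]]]'
python3 off.py w9 66
```

```text
time_s: 24.75
eef_pos: [542.0, 112.3, 188.9]
ee_rot: [0.0, 0.116, 0.993, -0.0]
force: [0.2, -0.7, 0.1]
grip_width: 0.876
grip_force: 0.0
time_s: 25.55
eef_pos: [548.9, 36.1, 188.3]
ee_rot: [-0.0, 0.115, 0.993, 0.0]
force: [1.0, 0.7, 0.3]
grip_width: 0.877
grip_force: 0.0
tcp [548.9  36.1 188.3]
px (6, 258, 46, 42) area 871.5 tool x -127.5 -71.9 y -346.5 -273.0 units to centre -3.99 -12.39 rect ((-95.88358306884766, -303.77850341796875), (50.47120666503906, 74.31876373291016), 45.204891204833984)
px (449, 255, 111, 45) area 2191.0 tool x -136.8 -71.5 y 177.4 365.5 units to centre -4.17 10.86 rect ((-93.53124237060547, 275.78204345703125), (62.05241394042969, 194.90672302246094), 8.065656661987305)
px (363, 251, 72, 49) area 1807.0 tool x -108.3 -50.7 y 74.9 155.3 units to centre -3.18 4.6 rect ((-79.44789123535156, 115.6431655883789), (51.5385856628418, 85.12881469726562), 4.632627487182617)
px (133, 251, 72, 49) area 1821.0 tool x -108.0 -50.6 y -155.8 -75.7 units to centre -3.17 -4.63 rect ((-79.26823425292969, -116.27137756347656), (84.8625259399414, 51.55966567993164), 85.4461898803711)
px (236, 238, 81, 48) area 3568.5 tool x -84.7 -37.0 y -44.1 29.3 units to centre -2.43 -0.3 rect ((-60.85581970214844, -7.355426788330078), (73.85212707519531, 47.67547607421875), 89.9865493774414)
px (250, 174, 62, 55) area 3186.0 tool x -27.7 19.8 y -29.1 23.1 units to centre -0.16 -0.12 rect ((-3.970977783203125, -2.97833251953125), (47.549644470214844, 52.26035690307617), 0.039294272661209106)
px (464, 130, 93, 33) area 1914.0 tool x 35.4 74.9 y 163.6 290.5 units to centre 2.21 9.08 rect ((54.29993438720703, 227.47738647460938), (127.85128784179688, 30.3066463470459), 84.43936920166016)
```

```bash
python3 -m crank '[[[-0.16,-0.12,0,0,0,0,70],[0,0,0.6,0,0,0,70],[0,0,0.9,0,0,0,70],[0,0,0.9,0,0,0,70],[0,0,0.9,0,0,0,70],[0,0,0.8,0,0,0,70],[0,0,0.5,0,0,0,70],[0,0,0,0,0,0,70]]]' 50
python3 -m crank '[[[0,0,0,0,0,0,40],[0,0,0,0,0,0,40],[0,0,0,0,0,0,40],[0,0,0,0,0,0,40],[0,0,0,0,0,0,40],[0,0,0,0,0,0,40],[0,0,0,0,0,0,40],[0,0,0,0,0,0,40]]]'
python3 -m crank '[[[0,0,-0.2,0,0,0,40],[0,0,-0.4,0,0,0,40],[0,0,-0.8,0,0,0,40],[0,0,-0.9,0,0,0,40],[0,0,-0.9,0,0,0,40],[0,0,-0.9,0,0,0,40],[0,0,0,0,0,0,40],[0,0,0,0,0,0,40]]]'
```

```text
time_s: 26.4
eef_pos: [551.6, 31.7, 71.9]
ee_rot: [-0.001, 0.115, 0.993, 0.0]
force: [-0.2, 0.4, 0.3]
grip_width: 0.822
grip_force: 0.0
time_s: 27.2
eef_pos: [552.9, 31.4, 74.4]
ee_rot: [0.001, 0.115, 0.993, -0.0]
force: [-0.3, -1.6, 7.4]
grip_width: 0.558
grip_force: 51.1
time_s: 28.0
eef_pos: [552.0, 31.7, 175.6]
ee_rot: [-0.0, 0.116, 0.993, 0.0]
force: [-0.5, -0.3, -0.7]
grip_width: 0.557
grip_force: 51.7
```

```bash
cat > pan.py <<'E'
from h import *
import sys
z=float(sys.argv[2]); c=np.array([float(sys.argv[3]),float(sys.argv[4])]); s=sense(); im=capture('wrist'); cv2.imwrite(f'pics/{sys.argv[1]}.png',im)
g=cv2.GaussianBlur(cv2.cvtColor(im,cv2.COLOR_BGR2GRAY),(3,3),0).astype(float)
m=camera_model('wrist'); W=np.eye(4);W[:3,:3]=rot(s['ee_rot']);W[:3,3]=s['eef_pos'];W=np.linalg.inv(W@np.array(m['T_tool_cam']))
def proj(P):
    p=W@np.append(P,1);x,y,zz=p[0],-p[1],-p[2];r=np.hypot(x,y);th=np.arctan2(r,zz);return m['cx']+m['fx']*th*x/r,m['cy']+m['fy']*th*y/r
pts=[]
for a in np.radians(np.arange(0,360,2)):
    rs=np.arange(58,82,.5); q=np.array([proj(np.array([c[0]+r*np.cos(a),c[1]+r*np.sin(a),z])) for r in rs])
    ok=(q[:,1]<245)&(q[:,1]>0)&(q[:,0]>0)&(q[:,0]<558)
    if not ok.all(): continue
    v=cv2.remap(g.astype(np.float32),q[:,:1].astype(np.float32),q[:,1:].astype(np.float32),cv2.INTER_LINEAR)[:,0]
    d=v[4:]-v[:-4]; i=d.argmin()
    if d[i]<-25: pts.append(c+(rs[i+2])*np.array([np.cos(a),np.sin(a)]))
P=np.array(pts)
from scipy.optimize import least_squares
f=least_squares(lambda x:np.hypot(*(P-x[:2]).T)-70,[*c],loss='soft_l1',f_scale=.7)
f2=least_squares(lambda x:np.hypot(*(P-x[:2]).T)-x[2],[*c,70],loss='soft_l1',f_scale=.7)
print('tcp',np.round(s['eef_pos'],1),len(P),'R70',f.x.round(1),'free',f2.x.round(1),'med res',np.median(abs(f.fun)).round(2))
print('units to centre',(rot(s['ee_rot']).T@(np.append(f.x,z)-s['eef_pos'])/25).round(2))
E
python3 -m crank '[[[-0.1,-0.6,0,0,0,0,40],[-0.15,-0.8,0,0,0,0,40],[-0.15,-0.8,0,0,0,0,40],[-0.15,-0.8,0,0,0,0,40],[-0.15,-0.8,0,0,0,0,40],[-0.15,-0.8,0,0,0,0,40],[-0.15,-0.8,0,0,0,0,40],[-0.1,-0.8,0,0,0,0,40]]]'
python3 -m crank '[[[-0.09,-0.8,0,0,0,0,40],[0,-0.64,0,0,0,0,40],[0,0,0,0,0,0,40],[0,0,0,0,0,0,40],[0,0,0,0,0,0,40],[0,0,0,0,0,0,40],[0,0,0,0,0,0,40],[0,0,0,0,0,0,40]]]'
python3 pan.py w10 80 537 -162
python3 - <<'E'
import cv2
im=cv2.imread('pics/w10.png'); cv2.imwrite('pics/c8.png',cv2.resize(im[80:340,110:450],None,fx=2.3,fy=2.3))
E
```

```text
time_s: 28.8
eef_pos: [542.6, -127.0, 174.5]
ee_rot: [-0.001, 0.116, 0.993, 0.0]
force: [-0.3, 0.0, -1.7]
grip_width: 0.556
grip_force: 51.7
time_s: 29.6
eef_pos: [537.4, -160.8, 175.8]
ee_rot: [0.0, 0.115, 0.993, -0.0]
force: [-0.4, -0.3, -1.1]
grip_width: 0.558
grip_force: 51.7
tcp [ 537.4 -160.8  175.8] 37 R70 [ 536.9 -162.7] free [ 533.7 -159.6   67.4] med res 1.12
units to centre [ 0.01 -0.08  3.83]
```

View pics/c8.png

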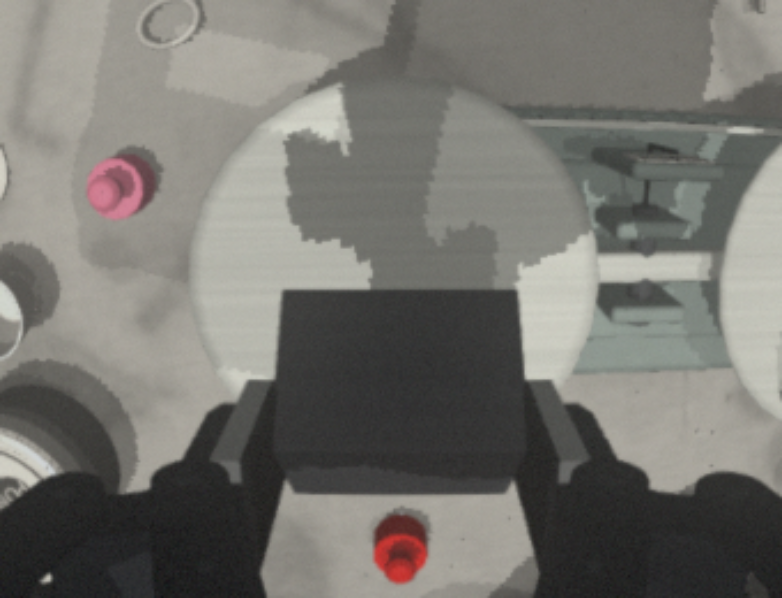

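The short offcut hangs level in the grip, centre near crop (400,390). The freed pan is centred near crop column 394. I lower it.

```bash
python3 -m crank '[[[0,-0.08,0.4,0,0,0,40],[0,0,0.8,0,0,0,40],[0,0,0.8,0,0,0,40],[0,0,0.7,0,0,0,40],[0,0,0.4,0,0,0,40],[0,0,0.3,0,0,0,40],[0,0,0,0,0,0,40],[0,0,0,0,0,0,40]]]'
python3 -m crank '[[[0,0,0.06,0,0,0,40],[0,0,0,0,0,0,40],[0,0,0.04,0,0,0,40],[0,0,0,0,0,0,40],[0,0,0.04,0,0,0,40],[0,0,0,0,0,0,40],[0,0,0,0,0,0,40],[0,0,0,0,0,0,40]]]'
```

```text
time_s: 30.45
eef_pos: [537.2, -163.2, 91.3]
ee_rot: [0.0, 0.116, 0.993, -0.0]
force: [-0.5, 0.5, -0.2]
grip_width: 0.556
grip_force: 51.8
time_s: 31.25
eef_pos: [536.9, -163.1, 87.3]
ee_rot: [-0.0, 0.116, 0.993, -0.0]
force: [-0.1, -0.2, -1.5]
grip_width: 0.558
grip_force: 51.8
```

```bash
python3 -m crank '[[[0,0,0.04,0,0,0,40],[0,0,0,0,0,0,40],[0,0,0,0,0,0,40],[0,0,0,0,0,0,40],[0,0,0,0,0,0,40],[0,0,0,0,0,0,40],[0,0,0,0,0,0,40],[0,0,0,0,0,0,40]]]'
python3 -m crank '[[[0,0,0.03,0,0,0,40],[0,0,0,0,0,0,40],[0,0,0.03,0,0,0,40],[0,0,0,0,0,0,40],[0,0,0,0,0,0,40],[0,0,0,0,0,0,40],[0,0,0,0,0,0,40],[0,0,0,0,0,0,40]]]'
```

```text
time_s: 32.05
eef_pos: [536.9, -163.0, 86.3]
ee_rot: [-0.0, 0.116, 0.993, -0.0]
force: [0.2, -0.1, -0.6]
grip_width: 0.556
grip_force: 51.8
time_s: 32.85
eef_pos: [536.9, -163.1, 84.8]
ee_rot: [0.0, 0.116, 0.993, -0.0]
force: [-0.5, -0.2, 0.3]
grip_width: 0.554
grip_force: 51.9
```

```bash
python3 -m crank '[[[0,0,0.03,0,0,0,40],[0,0,0,0,0,0,40],[0,0,0,0,0,0,52],[0,0,0,0,0,0,56],[0,0,0,0,0,0,62],[0,0,0,0,0,0,68],[0,0,0,0,0,0,68],[0,0,0,0,0,0,68]]]'
python3 -m crank '[[[0,0,-0.2,0,0,0,68],[0,0,-0.6,0,0,0,68],[0,0,-0.9,0,0,0,68],[0,0,-0.9,0,0,0,68],[0,0,-0.9,0,0,0,68],[0,0,-0.4,0,0,0,85],[0,0,0,0,0,0,85],[0,0,0,0,0,0,85]]]'
python3 off.py w11 78; python3 pan.py w12 80.5 537 -163
```

```text
time_s: 33.65
eef_pos: [536.9, -163.1, 84.0]
ee_rot: [0.0, 0.116, 0.993, -0.0]
force: [-0.3, -0.1, -0.4]
grip_width: 0.795
grip_force: 0.0
time_s: 34.45
eef_pos: [536.6, -162.9, 180.6]
ee_rot: [-0.001, 0.116, 0.993, 0.0]
force: [-0.4, 0.1, -0.3]
grip_width: 0.996
grip_force: 0.0
tcp [ 536.6 -162.9  180.6]
px (509, 268, 51, 32) area 961.0 tool x -122.1 -77.7 y 242.5 339.4 units to centre -4.0 11.64 rect ((-94.53408813476562, 293.8284606933594), (41.221649169921875, 100.90475463867188), 8.797356605529785)
px (375, 254, 76, 46) area 1742.0 tool x -97.1 -45.0 y 80.6 161.1 units to centre -2.84 4.83 rect ((-71.0093002319336, 122.18700408935547), (45.302215576171875, 86.1916275024414), 5.130819797515869)
px (50, 237, 143, 63) area 4176.5 tool x -107.5 -33.4 y -251.4 -81.7 units to centre -2.82 -6.66 rect ((-64.76036071777344, -170.67803955078125), (180.200439453125, 69.22840118408203), 83.7249526977539)
px (450, 203, 72, 49) area 2562.0 tool x -45.7 0.3 y 150.5 236.5 units to centre -0.91 7.74 rect ((-22.90407943725586, 193.78643798828125), (45.93994903564453, 86.86732482910156), 0.3400866687297821)
px (250, 172, 68, 60) area 3781.5 tool x -23.2 24.9 y -27.0 26.0 units to centre 0.03 -0.02 rect ((0.8509159088134766, -0.47369384765625), (48.157108306884766, 53.14512634277344), 0.06714323908090591)
px (0, 130, 73, 99) area 3970.5 tool x -24.5 69.7 y -296.4 -187.8 units to centre 0.9 -9.69 rect ((21.549053192138672, -242.54452514648438), (95.89657592773438, 109.63058471679688), 0.8882700204849243)
tcp [ 536.5 -162.8  180.3] 26 R70 [ 537.1 -163.6] free [ 533.3 -159.5   67.1] med res 0.6
units to centre [-0.04 -0.03  3.99]
```

The short offcut is within 1 mm of the pan centre. Now the long one.

```bash
python3 -m crank '[[[-0.1,0.57,0,0,0,0,85],[-0.1,0.7,0,0,0,0,85],[-0.1,0.7,0,0,0,0,85],[-0.1,0.7,0,0,0,0,85],[-0.1,0.7,0,0,0,0,85],[-0.1,0.7,0,0,0,0,85],[-0.1,0.7,0,0,0,0,85],[-0.1,0.7,0,0,0,0,85]]]'
python3 -m crank '[[[-0.1,0.7,0,0,0,0,85],[-0.1,0.7,0,0,0,0,85],[-0.08,0.7,0,0,0,0,85],[0,0,0,0,0,0,85],[0,0,0,0,0,0,85],[0,0,0,0,0,0,85],[0,0,0,0,0,0,85],[0,0,0,0,0,0,85]]]'
python3 off.py w13 66 | grep -E "tcp|px \(2"
```

```text
time_s: 35.35
eef_pos: [588.0, -32.7, 180.9]
ee_rot: [-0.0, 0.115, 0.993, 0.0]
force: [-0.6, -0.2, 0.4]
grip_width: 0.995
grip_force: 0.0
time_s: 36.15
eef_pos: [606.5, 14.5, 181.6]
ee_rot: [-0.0, 0.116, 0.993, -0.0]
force: [0.2, -0.0, -0.5]
grip_width: 0.997
grip_force: 0.0
tcp [606.5  14.5 181.6]
px (241, 169, 90, 57) area 4812.0 tool x -22.7 25.2 y -35.8 38.3 units to centre 0.05 0.05 rect ((1.263711929321289, 1.2858772277832031), (47.852378845214844, 74.2903060913086), 0.028790200129151344)
```

```bash
python3 -m crank '[[[0.05,0.05,0,0,0,0,85],[0,0,0.7,0,0,0,85],[0,0,0.9,0,0,0,85],[0,0,0.9,0,0,0,85],[0,0,0.9,0,0,0,85],[0,0,0.6,0,0,0,85],[0,0,0.34,0,0,0,85],[0,0,0,0,0,0,85]]]' 60
python3 -m crank '[[[0,0,0,0,0,0,60],[0,0,0,0,0,0,60],[0,0,0,0,0,0,60],[0,0,0,0,0,0,60],[0,0,0,0,0,0,60],[0,0,0,0,0,0,60],[0,0,0,0,0,0,60],[0,0,0,0,0,0,60]]]'
```

```text
time_s: 37.0
eef_pos: [605.2, 16.5, 72.2]
ee_rot: [-0.001, 0.116, 0.993, 0.0]
force: [-0.1, -0.4, 0.6]
grip_width: 0.996
grip_force: 0.0
time_s: 37.8
eef_pos: [606.3, 16.5, 74.6]
ee_rot: [0.001, 0.115, 0.993, 0.0]
force: [-2.1, 1.5, 6.2]
grip_width: 0.785
grip_force: 65.7
```

```bash
python3 -m crank '[[[0,0,-0.08,0,0,0,60],[0,0,-0.08,0,0,0,60],[0,0,-0.08,0,0,0,60],[0,0,-0.08,0,0,0,60],[0,0,-0.08,0,0,0,60],[0,0,-0.1,0,0,0,60],[0,0,-0.1,0,0,0,60],[0,0,-0.2,0,0,0,60]]]'
python3 -m crank '[[[0,0,-0.4,0,0,0,60],[0,0,-0.8,0,0,0,60],[0,0,-0.9,0,0,0,60],[0,0,-0.9,0,0,0,60],[0,0,-0.6,0,0,0,60],[0,0,0,0,0,0,60],[0,0,0,0,0,0,60],[0,0,0,0,0,0,60]]]'
python3 - <<'E'
from h import *
s=sense();print(np.round(s['eef_pos'],1),s['grip_width']*85.4,np.round(s['force'],1)); print((rot(s['ee_rot']).T@(np.array([536.9,-163.1,80])-s['eef_pos'])/25).round(2))
E
```

```text
time_s: 38.6
eef_pos: [605.3, 16.5, 92.8]
ee_rot: [-0.001, 0.116, 0.993, 0.0]
force: [-0.1, -0.2, -2.0]
grip_width: 0.78
grip_force: 67.1
time_s: 39.4
eef_pos: [605.2, 16.5, 182.0]
ee_rot: [-0.001, 0.116, 0.993, 0.0]
force: [-0.4, 0.0, -2.0]
grip_width: 0.783
grip_force: 67.5
[605.2  16.5 182. ] 66.89888257349945 [-0.4  0.  -2. ]
[ 1.   -7.62  4.08]
```

```bash
sed -i 's/d\[:130\]=0; d\[300:\]/d[:50]=0; d[260:]/' off.py
python3 -m crank '[[[-0.17,-0.5,0,0,0,0,60],[-0.17,-0.72,0,0,0,0,60],[-0.17,-0.72,0,0,0,0,60],[-0.17,-0.72,0,0,0,0,60],[-0.17,-0.72,0,0,0,0,60],[-0.17,-0.72,0,0,0,0,60],[-0.17,-0.72,0,0,0,0,60],[-0.17,-0.72,0,0,0,0,60]]]'
python3 -m crank '[[[-0.17,-0.72,0,0,0,0,60],[-0.17,-0.72,0,0,0,0,60],[-0.1,-0.64,0,0,0,0,60],[0,0,0,0,0,0,60],[0,0,0,0,0,0,60],[0,0,0,0,0,0,60],[0,0,0,0,0,0,60],[0,0,0,0,0,0,60]]]'
python3 off.py w14 66
```

```text
time_s: 40.2
eef_pos: [606.9, -127.7, 183.0]
ee_rot: [-0.0, 0.116, 0.993, 0.0]
force: [-0.6, 0.4, -2.2]
grip_width: 0.778
grip_force: 67.4
time_s: 41.0
eef_pos: [605.9, -178.7, 183.1]
ee_rot: [0.0, 0.115, 0.993, 0.0]
force: [-0.3, -0.6, -1.3]
grip_width: 0.778
grip_force: 67.4
tcp [ 605.9 -178.7  183.1]
px (506, 224, 54, 36) area 1104.5 tool x -73.2 -29.4 y 233.9 330.7 units to centre -2.05 11.29 rect ((-47.54557418823242, 283.57208251953125), (43.45510482788086, 100.29753875732422), 4.889888763427734)
px (199, 199, 169, 61) area 7630.5 tool x -56.1 -0.3 y -74.6 73.0 units to centre -1.13 -0.03 rect ((-28.219392776489258, -0.8310699462890625), (55.917972564697266, 151.6619873046875), 0.018848661333322525)
px (256, 80, 61, 61) area 3121.5 tool x 48.4 96.7 y -21.4 25.3 units to centre 2.9 0.08 rect ((72.51205444335938, 1.6038265228271484), (47.49862289428711, 48.30989074707031), 89.72232818603516)
```

```bash
python3 pan.py w15 68.5 537 -163; python3 off.py w16 66 | tail -1; python3 - <<'E'
from h import *
s=sense();im=cv2.imread('pics/w15.png');t=capture('side')
g=cv2.cvtColor(im,cv2.COLOR_BGR2GRAY).astype(int)
# row profile: left/right ends of the short at ridge/mid rows
for v in (88,95,104,112,120,130,136):
    d=np.where(g[v,240:335]<72)[0]+240
    print(v,d.min(),d.max())
    # pan extents
    b=np.where(g[v,150:420]>120)[0]+150; print('  bright',b.min(),b.max())
E
```

```text
tcp [ 605.8 -178.8  183.1] 34 R70 [ 544.9 -163.9] free [ 543.7 -163.1   71.5] med res 1.04
units to centre [2.51 0.02 4.59]
px (256, 80, 61, 61) area 3110.5 tool x 48.4 96.7 y -21.4 25.4 units to centre 2.9 0.08 rect ((72.49993896484375, 1.579580307006836), (47.557777404785156, 48.2786979675293), 89.72259521484375)
88 266 314
  bright 150 365
95 263 314
  bright 150 367
104 259 315
  bright 150 368
112 258 316
  bright 150 418
120 259 315
  bright 150 417
130 263 314
  bright 150 367
136 253 313
  bright 150 366
```

```bash
python3 - <<'E'
from h import *
g=cv2.cvtColor(cv2.imread('pics/w15.png'),cv2.COLOR_BGR2GRAY)
for v in (90,100,108,116,124,132): print(v,' '.join(map(str,g[v-1:v+2,238:334:2].mean(0).astype(int))))
E
```

```text
90 199 190 189 192 187 187 149 79 79 80 77 76 76 74 68 68 66 68 66 66 63 65 62 63 64 61 63 62 62 64 61 60 61 61 61 63 64 65 67 129 146 145 146 145 146 146 147 146
100 212 213 213 211 208 194 98 81 81 81 81 79 71 68 68 66 67 65 62 64 65 63 64 62 61 64 61 60 62 63 60 60 61 62 59 60 63 64 67 87 147 149 149 148 150 149 149 150
108 212 211 212 212 193 153 84 83 82 78 75 71 67 66 66 65 65 63 63 64 62 62 63 63 62 61 60 61 60 58 60 59 58 59 61 62 62 62 64 67 135 146 145 146 146 147 146 147
116 216 215 216 217 216 187 87 83 82 74 68 68 66 63 61 60 61 59 59 59 60 58 59 58 55 58 57 54 56 55 57 55 55 55 57 58 59 61 60 75 144 148 147 149 148 148 147 147
124 215 214 215 214 215 214 136 83 81 80 80 70 64 65 62 60 59 61 60 58 58 57 57 57 57 57 57 56 54 57 56 55 55 59 57 61 61 59 59 120 148 147 147 147 149 148 147 148
132 215 211 184 160 150 150 137 84 81 76 76 76 75 72 60 63 60 59 59 57 59 59 58 58 57 59 57 59 53 55 58 58 61 61 61 61 61 61 72 143 150 149 150 149 151 150 149 150
```

The short offcut's true end columns are 249 and 316 (left end lit brighter), centre 283, so it hasn't moved. I move over it and nest the long one.

```bash
python3 -m crank '[[[0.5,-0.03,0,0,0,0,60],[0.8,0,0,0,0,0,60],[0.8,0,0,0,0,0,60],[0.74,0,0,0,0,0,60],[0,0,0.6,0,0,0,60],[0,0,0.9,0,0,0,60],[0,0,0.9,0,0,0,60],[0,0,0.6,0,0,0,60]]]'
python3 -m crank '[[[0,0,0.4,0,0,0,60],[0,0,0.2,0,0,0,60],[0,0,0.2,0,0,0,60],[0,0,0,0,0,0,60],[0,0,0,0,0,0,60],[0,0,0,0,0,0,60],[0,0,0,0,0,0,60],[0,0,0,0,0,0,60]]]'
python3 - <<'E'
from h import *
s=sense();print(np.round(s['eef_pos'],1),np.round(s['force'],1));print((rot(s['ee_rot']).T@(np.array([536.9,-163.1,80])-s['eef_pos'])).round(1))
E
```

```text
time_s: 42.0
eef_pos: [536.0, -163.5, 106.7]
ee_rot: [-0.001, 0.116, 0.993, 0.0]
force: [-0.3, -1.1, -1.4]
grip_width: 0.78
grip_force: 67.4
time_s: 42.8
eef_pos: [536.6, -163.8, 88.3]
ee_rot: [0.0, 0.116, 0.993, -0.0]
force: [0.0, 0.0, -2.0]
grip_width: 0.78
grip_force: 67.4
[ 536.6 -163.8   88.3] [ 0.  0. -2.]
[-0.1  0.7  8.3]
```

```bash
python3 -m crank '[[[0,0.02,0.06,0,0,0,60],[0,0,0.06,0,0,0,60],[0,0,0.05,0,0,0,60],[0,0,0.04,0,0,0,60],[0,0,0,0,0,0,60],[0,0,0,0,0,0,60],[0,0,0,0,0,0,60],[0,0,0,0,0,0,60]]]'
python3 -m crank '[[[0,0,0.03,0,0,0,60],[0,0,0,0,0,0,60],[0,0,0.03,0,0,0,60],[0,0,0,0,0,0,60],[0,0,0,0,0,0,60],[0,0,0,0,0,0,60],[0,0,0,0,0,0,60],[0,0,0,0,0,0,60]]]'
```

```text
time_s: 43.6
eef_pos: [536.6, -163.3, 82.8]
ee_rot: [0.0, 0.116, 0.993, -0.0]
force: [-0.6, -0.0, -2.3]
grip_width: 0.781
grip_force: 67.4
time_s: 44.4
eef_pos: [536.8, -163.3, 82.1]
ee_rot: [0.0, 0.115, 0.993, -0.0]
force: [-4.5, 0.4, 7.5]
grip_width: 0.785
grip_force: 68.4
```

```bash
python3 -m crank '[[[0.03,0,0,0,0,0,60],[0,0,0,0,0,0,60],[0,0,0,0,0,0,60],[0,0,0,0,0,0,60],[0,0,0,0,0,0,60],[0,0,0,0,0,0,60],[0,0,0,0,0,0,60],[0,0,0,0,0,0,60]]]'
python3 -m crank '[[[0.02,0,0.02,0,0,0,60],[0,0,0,0,0,0,60],[0,0,0,0,0,0,60],[0,0,0,0,0,0,60],[0,0,0,0,0,0,60],[0,0,0,0,0,0,60],[0,0,0,0,0,0,60],[0,0,0,0,0,0,60]]]'
```

```text
time_s: 45.2
eef_pos: [536.2, -163.2, 81.7]
ee_rot: [0.0, 0.115, 0.993, -0.0]
force: [-1.8, 0.9, 6.5]
grip_width: 0.783
grip_force: 68.1
time_s: 46.0
eef_pos: [536.1, -163.2, 81.6]
ee_rot: [0.001, 0.115, 0.993, -0.0]
force: [0.1, 0.7, 7.1]
grip_width: 0.784
grip_force: 68.4
```

The side force has gone to zero with about 7 N vertical, so it's nested. I release, rise, and take the last picture of it.

```bash
python3 -m crank '[[[0,0,-0.02,0,0,0,60],[0,0,0,0,0,0,70],[0,0,0,0,0,0,73],[0,0,0,0,0,0,77],[0,0,0,0,0,0,82],[0,0,0,0,0,0,85],[0,0,0,0,0,0,85],[0,0,0,0,0,0,85]]]'
python3 -m crank '[[[0,0,-0.2,0,0,0,85],[0,0,-0.6,0,0,0,85],[0,0,-0.9,0,0,0,85],[0,0,-0.9,0,0,0,85],[0,0,-0.9,0,0,0,85],[0,0,-0.5,0,0,0,85],[-0.6,0,0,0,0,0,85],[-0.6,0,0,0,0,0,85]]]'
python3 - <<'E'
from h import *
im=capture('wrist'); sd=capture('side'); a=cv2.resize(im[60:260,150:420],(540,400),interpolation=cv2.INTER_CUBIC); b=cv2.resize(sd[200:315,255:345],(257,330),interpolation=cv2.INTER_CUBIC)
o=np.zeros((400,797,3),np.uint8);o[:,:540]=a;o[:330,540:]=b;cv2.imwrite('pics/w17.png',im);cv2.imwrite('pics/c9.png',cv2.convertScaleAbs(o,alpha=1.5))
E
```

```text
time_s: 46.8
eef_pos: [535.3, -163.0, 81.3]
ee_rot: [-0.0, 0.116, 0.993, -0.0]
force: [-0.1, 1.3, 0.9]
grip_width: 0.992
grip_force: 0.0
time_s: 47.6
eef_pos: [564.9, -169.9, 181.8]
ee_rot: [0.0, 0.116, 0.993, -0.0]
force: [0.3, -0.6, -0.1]
grip_width: 0.996
grip_force: 0.0
```

View pics/c9.png

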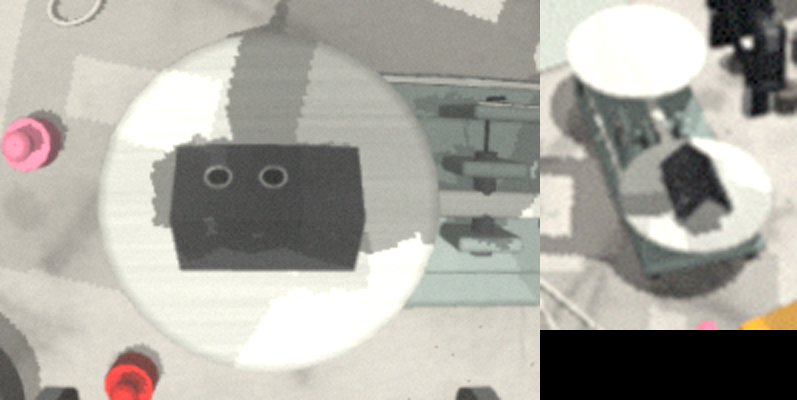

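The long offcut sits evenly over the short one (crop columns 170–365 on a pan spanning 100–440), and the left pan is up and empty. I go back for the large weight, fingers across the block.

```bash
python3 -m crank '[[[0.24,0.6,0,0,0,0,60],[0.24,0.8,0,0,0,0,60],[0.24,0.8,0,0,0,0,60],[0.24,0.8,0,0,0,0,60],[0.24,0.8,0,0,0,0,60],[0.24,0.8,0,0,0,0,60],[0.24,0.8,0,0,0,0,60],[0.24,0.8,0,0,0,0,60]]]' 40
python3 -m crank '[[[0.24,0.8,0,0,0,0,60],[0.24,0.8,0,0,0,0,60],[0.24,0.8,0,0,0,0,60],[0.24,0.8,0,0,0,0,60],[0.24,0.8,0,0,0,0,60],[0.24,0.8,0,0,0,0,60],[0.24,0.8,0,0,0,0,60],[0.24,0.8,0,0,0,0,60]]]'
python3 -m crank '[[[0.24,0.8,0,0,0,0,60],[0.24,0.8,0,0,0,0,60],[0.24,0.8,0,0,0,0,60],[0.24,0.8,0,0,0,0,60],[0.24,0.8,0,0,0,0,60],[0.24,0.8,0,0,0,0,60],[0.24,0.8,0,0,0,0,60],[0.24,0.8,0,0,0,0,60]]]'
python3 -m crank '[[[0.24,0.3,0,0,0,0.96,60],[0,0,0,0,0,0.96,60],[0,0,0,0,0,0.96,60],[0,0,0,0,0,0.96,60],[0,0,0,0,0,0.96,60],[0,0,0,0,0,0.96,60],[0,0,0,0,0,0.96,60],[0,0,0,0,0,0.96,60]]]'
python3 -m crank '[[[0,0,0,0,0,0.96,60],[0,0,0,0,0,0.96,60],[0,0,0.9,0,0,0,60],[0,0,0.9,0,0,0,60],[0,0,0.4,0,0,0,60],[0,0,0,0,0,0,60],[0,0,0,0,0,0,60],[0,0,0,0,0,0,60]]]'
python3 look.py w18 43
python3 - <<'E'
from h import *
s=sense();print(((rot(s['ee_rot']).T@(np.array([527.8,336.5,31])-np.array(s['eef_pos'])))/25).round(2))
E
```

```text
time_s: 48.5
eef_pos: [552.2, -6.1, 181.3]
ee_rot: [-0.0, 0.115, 0.993, 0.0]
force: [0.2, 0.1, -0.4]
grip_width: 0.699
grip_force: 0.0
time_s: 49.3
eef_pos: [542.0, 160.3, 181.3]
ee_rot: [-0.0, 0.115, 0.993, -0.0]
force: [0.2, 0.1, 0.6]
grip_width: 0.704
grip_force: 0.0
time_s: 50.1
eef_pos: [531.8, 326.7, 181.3]
ee_rot: [-0.0, 0.115, 0.993, -0.0]
force: [0.2, -0.2, 0.2]
grip_width: 0.702
grip_force: 0.0
time_s: 50.9
eef_pos: [527.8, 334.5, 181.3]
ee_rot: [-0.0, 0.609, 0.793, -0.0]
force: [0.6, 0.3, 0.5]
grip_width: 0.701
grip_force: 0.0
time_s: 51.7
eef_pos: [529.6, 334.5, 127.6]
ee_rot: [0.0, 0.707, 0.707, 0.001]
force: [0.1, -0.3, 0.2]
grip_width: 0.701
grip_force: 0.0
tcp [529.6 334.5 127.6] yaw of y 90.06 dq 0.003
brass 286 272 25.0 [[531.9, 283.9]] [[528.9, 282.5]]
brass 283 206 31.6 [[529.9, 337.6]] [[528.2, 338.4]]
[ 0.08 -0.08  3.86]
```

```bash
python3 -m crank '[[[0.08,-0.04,0.4,0,0,0,60],[0,0,0.8,0,0,0,60],[0,0,0.8,0,0,0,60],[0,0,0.8,0,0,0,60],[0,0,0.6,0,0,0,60],[0,0,0.3,0,0,0,60],[0,0,0.1,0,0,0,60],[0,0,0,0,0,0,60]]]'
python3 -m crank '[[[0,0,0,0,0,0,30],[0,0,0,0,0,0,30],[0,0,0,0,0,0,30],[0,0,0,0,0,0,30],[0,0,0,0,0,0,30],[0,0,0,0,0,0,30],[0,0,0,0,0,0,30],[0,0,0,0,0,0,30]]]' 40
python3 -m crank '[[[0,0,-0.2,0,0,0,30],[0,0,-0.4,0,0,0,30],[0,0,-0.8,0,0,0,30],[0,0,-1,0,0,0,30],[0,0,-1,0,0,0,30],[0,0,-1,0,0,0,30],[0,0,-1,0,0,0,30],[0,0,0,0,0,0,30]]]'
```

```text
time_s: 52.55
eef_pos: [528.5, 336.3, 31.6]
ee_rot: [0.0, 0.708, 0.707, 0.0]
force: [-0.3, 0.1, -0.4]
grip_width: 0.704
grip_force: 0.0
time_s: 53.35
eef_pos: [528.8, 336.4, 32.4]
ee_rot: [0.0, 0.707, 0.707, 0.001]
force: [-2.3, -0.9, 6.0]
grip_width: 0.42
grip_force: 39.9
time_s: 54.15
eef_pos: [529.6, 336.8, 170.4]
ee_rot: [0.001, 0.707, 0.707, 0.003]
force: [-0.1, 0.2, -1.7]
grip_width: 0.418
grip_force: 40.3
```

```bash
python3 -m crank '[[[-0.6,0.06,0,0,0,0,30],[-0.9,0.06,0,0,0,0,30],[-0.9,0.06,0,0,0,0,30],[-0.9,0.06,0,0,0,0,30],[-0.9,0.06,0,0,0,0,30],[-0.9,0.06,0,0,0,0,30],[-0.9,0.06,0,0,0,0,30],[-0.9,0.06,0,0,0,0,30]]]'
python3 -m crank '[[[-0.9,0.06,0,0,0,0,30],[-0.9,0.06,0,0,0,0,30],[-0.9,0.06,0,0,0,0,30],[-0.9,0.06,0,0,0,0,30],[-0.9,0.06,0,0,0,0,30],[-0.9,0.06,0,0,0,0,30],[0,0,0,0,0,-0.96,30],[0,0,0,0,0,-0.96,30]]]'
python3 -m crank '[[[0,0,0,0,0,-0.96,30],[0,0,0,0,0,-0.96,30],[0,0,0,0,0,-0.96,30],[0,0,0,0,0,-0.96,30],[0,0,0,0,0,-0.96,30],[0,0,0,0,0,-0.96,30],[0,0,0,0,0,-0.96,30],[0,0,0,0,0,-0.96,30]]]'
python3 pan.py w19 80.5 577 23
```

```text
time_s: 54.95
eef_pos: [539.3, 161.9, 164.7]
ee_rot: [-0.001, 0.708, 0.707, -0.001]
force: [0.6, -0.9, -2.4]
grip_width: 0.42
grip_force: 40.3
time_s: 55.75
eef_pos: [548.0, 27.3, 164.7]
ee_rot: [-0.001, 0.605, 0.796, -0.001]
force: [1.3, -0.2, -1.2]
grip_width: 0.417
grip_force: 40.3
time_s: 56.55
eef_pos: [547.9, 28.0, 164.7]
ee_rot: [-0.001, 0.113, 0.994, -0.0]
force: [0.4, -0.2, -1.5]
grip_width: 0.418
grip_force: 40.3
tcp [547.9  28.  164.7] 23 R70 [576.7  20.7] free [566.3  22.2  65.3] med res 2.17
units to centre [-1.2  -0.02  3.36]
```

```bash
python3 -m crank '[[[0,0,0.4,0,0,0,30],[0,0,0.8,0,0,0,30],[0,0,0.7,0,0,0,30],[0,0,0.5,0,0,0,30],[0,0,0.3,0,0,0,30],[0,0,0.2,0,0,0,30],[0,0,0,0,0,0,30],[0,0,0,0,0,0,30]]]'
python3 -m crank '[[[0,0,0.04,0,0,0,30],[0,0,0,0,0,0,30],[0,0,0.04,0,0,0,30],[0,0,0,0,0,0,30],[0,0,0,0,0,0,30],[0,0,0,0,0,0,30],[0,0,0,0,0,0,30],[0,0,0,0,0,0,30]]]'
```

```text
time_s: 57.4
eef_pos: [549.3, 28.6, 94.3]
ee_rot: [0.0, 0.116, 0.993, -0.0]
force: [-0.2, 0.2, -1.9]
grip_width: 0.425
grip_force: 40.3
time_s: 58.2
eef_pos: [549.0, 28.7, 91.8]
ee_rot: [0.0, 0.116, 0.993, 0.0]
force: [0.7, -0.1, -2.2]
grip_width: 0.423
grip_force: 40.3
```

```bash
python3 -m crank '[[[0,0,0.04,0,0,0,30],[0,0,0,0,0,0,30],[0,0,0.04,0,0,0,30],[0,0,0,0,0,0,30],[0,0,0,0,0,0,30],[0,0,0,0,0,0,30],[0,0,0,0,0,0,30],[0,0,0,0,0,0,30]]]'
python3 -m crank '[[[0,0,0.03,0,0,0,30],[0,0,0,0,0,0,30],[0,0,0,0,0,0,30],[0,0,0,0,0,0,30],[0,0,0,0,0,0,30],[0,0,0,0,0,0,30],[0,0,0,0,0,0,30],[0,0,0,0,0,0,30]]]'
```

```text
time_s: 59.0
eef_pos: [549.0, 28.7, 89.8]
ee_rot: [0.0, 0.115, 0.993, -0.0]
force: [-1.3, 0.0, -1.4]
grip_width: 0.42
grip_force: 40.3
time_s: 59.8
eef_pos: [549.0, 28.7, 89.1]
ee_rot: [0.0, 0.115, 0.993, -0.0]
force: [-0.4, -0.2, 0.6]
grip_width: 0.42
grip_force: 40.5
```

```bash
python3 -m crank '[[[0,0,0,0,0,0,42],[0,0,0,0,0,0,50],[0,0,0,0,0,0,58],[0,0,0,0,0,0,58],[0,0,-0.3,0,0,0,58],[0,0,-0.8,0,0,0,58],[0,0,-1,0,0,0,58],[0,0,-1,0,0,0,58]]]'
python3 -m crank '[[[0.26,0.6,-0.5,0,0,0,50],[0.26,0.8,0,0,0,0,50],[0.26,0.8,0,0,0,0,50],[0.26,0.8,0,0,0,0,50],[0.26,0.8,0,0,0,0,50],[0.26,0.8,0,0,0,0,50],[0.26,0.8,0,0,0,0,50],[0.26,0.8,0,0,0,0,50]]]'
python3 -m crank '[[[0.26,0.8,0,0,0,0,50],[0.26,0.8,0,0,0,0,50],[0.26,0.8,0,0,0,0,50],[0.24,0.67,0,0,0,0.96,50],[0,0,0,0,0,0.96,50],[0,0,0,0,0,0.96,50],[0,0,0,0,0,0.96,50],[0,0,0,0,0,0.96,50]]]'
python3 -m crank '[[[0,0,0,0,0,0.96,50],[0,0,0,0,0,0.96,50],[0,0,0,0,0,0.96,50],[0,0,0,0,0,0.96,50],[0,0,0,0,0,0.96,50],[0,0,0.8,0,0,0,50],[0,0,0.6,0,0,0,50],[0,0,0,0,0,0,50]]]'
python3 look.py w20 37
python3 - <<'E'
from h import *
s=sense();print(((rot(s['ee_rot']).T@(np.array([527.8,277,31])-np.array(s['eef_pos'])))/25).round(2))
E
```

```text
time_s: 60.6
eef_pos: [548.9, 28.7, 168.0]
ee_rot: [0.0, 0.116, 0.993, -0.0]
force: [0.1, 0.0, -0.4]
grip_width: 0.68
grip_force: 0.0
time_s: 61.4
eef_pos: [533.1, 193.3, 178.9]
ee_rot: [-0.0, 0.115, 0.993, 0.0]
force: [0.5, -0.1, -0.8]
grip_width: 0.586
grip_force: 0.0
time_s: 62.2
eef_pos: [525.9, 273.0, 178.8]
ee_rot: [-0.0, 0.438, 0.899, -0.0]
force: [-0.2, 0.4, -0.9]
grip_width: 0.584
grip_force: 0.0
time_s: 63.0
eef_pos: [525.1, 272.5, 142.0]
ee_rot: [-0.001, 0.707, 0.707, -0.002]
force: [0.1, -1.0, 0.1]
grip_width: 0.584
grip_force: 0.0
tcp [525.1 272.5 142. ] yaw of y 90.04 dq 0.047
brass 289 193 21.5 [[529.0, 279.6]] [[528.8, 278.0]]
[0.18 0.09 4.5 ]
```

```bash
python3 -m crank '[[[0.18,0.1,0.4,0,0,0,50],[0,0,0.9,0,0,0,50],[0,0,0.9,0,0,0,50],[0,0,0.9,0,0,0,50],[0,0,0.7,0,0,0,50],[0,0,0.5,0,0,0,50],[0,0,0.1,0,0,0,50],[0,0,0,0,0,0,50]]]'
python3 -m crank '[[[0,0,0,0,0,0,20],[0,0,0,0,0,0,20],[0,0,0,0,0,0,20],[0,0,0,0,0,0,20],[0,0,0,0,0,0,20],[0,0,0,0,0,0,20],[0,0,0,0,0,0,20],[0,0,0,0,0,0,20]]]' 40
python3 -m crank '[[[0,0,-0.2,0,0,0,20],[0,0,-0.4,0,0,0,20],[0,0,-0.8,0,0,0,20],[0,0,-1,0,0,0,20],[0,0,-1,0,0,0,20],[0,0,-1,0,0,0,20],[0,0,-1,0,0,0,20],[0,0,0,0,0,0,20]]]'
```

```text
time_s: 63.85
eef_pos: [529.4, 276.8, 34.3]
ee_rot: [0.0, 0.707, 0.707, 0.0]
force: [0.7, -0.1, 0.0]
grip_width: 0.586
grip_force: 0.0
time_s: 64.65
eef_pos: [529.8, 276.8, 35.2]
ee_rot: [0.0, 0.708, 0.707, 0.001]
force: [-1.8, 0.1, 6.0]
grip_width: 0.281
grip_force: 38.9
time_s: 65.45
eef_pos: [530.5, 277.0, 173.1]
ee_rot: [0.002, 0.707, 0.707, 0.003]
force: [0.4, -0.6, -1.5]
grip_width: 0.279
grip_force: 39.4
```

```bash
python3 -m crank '[[[-0.6,0.2,0,0,0,0,20],[-0.9,0.25,0,0,0,0,20],[-0.9,0.25,0,0,0,0,20],[-0.9,0.25,0,0,0,0,20],[-0.9,0.25,0,0,0,0,20],[-0.9,0.25,0,0,0,0,20],[-0.9,0.25,0,0,0,0,20],[-0.9,0.25,0,0,0,0,20]]]'
python3 -m crank '[[[-0.9,0.25,0,0,0,0,20],[-0.9,0.25,0,0,0,0,20],[-0.9,0.25,0,0,0,0,20],[-0.84,0.28,0,0,0,0,20],[0,0,0,0,0,-0.96,20],[0,0,0,0,0,-0.96,20],[0,0,0,0,0,-0.96,20],[0,0,0,0,0,-0.96,20]]]'
python3 -m crank '[[[0,0,0,0,0,-0.96,20],[0,0,0,0,0,-0.96,20],[0,0,0,0,0,-0.96,20],[0,0,0,0,0,-0.96,20],[0,0,0,0,0,-0.96,20],[0,0,0,0,0,-0.96,20],[0,0,0,0,0,0,20],[0,0,0,0,0,0,20]]]'
python3 look.py w21 85 100
python3 - <<'E'
from h import *
s=sense();print(((rot(s['ee_rot']).T@(np.array([605,16,95])-np.array(s['eef_pos'])))/25).round(2))
E
```

```text
time_s: 66.25
eef_pos: [577.4, 102.0, 167.5]
ee_rot: [-0.001, 0.708, 0.706, -0.001]
force: [-0.3, -0.7, -0.9]
grip_width: 0.284
grip_force: 39.3
time_s: 67.05
eef_pos: [602.7, 14.4, 167.4]
ee_rot: [-0.001, 0.493, 0.87, -0.001]
force: [-0.5, -0.5, -2.1]
grip_width: 0.279
grip_force: 39.4
time_s: 67.85
eef_pos: [603.0, 14.9, 168.1]
ee_rot: [-0.001, 0.118, 0.993, -0.0]
force: [0.1, -1.0, -1.1]
grip_width: 0.282
grip_force: 39.4
tcp [603.   14.9 168.1] yaw of y 13.5 dq 0.008
brass 283 262 27.1 [[642.9, 4.6], [635.8, 6.3]] [[643.2, 4.6], [636.1, 6.3]]
brass 285 133 28.3 [[548.7, 28.3], [547.9, 28.4]] [[548.9, 28.3], [548.1, 28.4]]
[-0.07  0.06  2.93]
```

```bash
python3 -m crank '[[[-0.07,0.05,0.4,0,0,0,20],[0,0,0.8,0,0,0,20],[0,0,0.7,0,0,0,20],[0,0,0.5,0,0,0,20],[0,0,0.3,0,0,0,20],[0,0,0.2,0,0,0,20],[0,0,0,0,0,0,20],[0,0,0,0,0,0,20]]]'
python3 -m crank '[[[0,0,0.04,0,0,0,20],[0,0,0.04,0,0,0,20],[0,0,0.04,0,0,0,20],[0,0,0.04,0,0,0,20],[0,0,0.04,0,0,0,20],[0,0,0,0,0,0,20],[0,0,0,0,0,0,20],[0,0,0,0,0,0,20]]]'
```

```text
time_s: 68.7
eef_pos: [605.7, 16.2, 97.1]
ee_rot: [0.001, 0.116, 0.993, -0.0]
force: [-0.5, -0.6, -0.8]
grip_width: 0.286
grip_force: 39.4
time_s: 69.5
eef_pos: [605.4, 16.3, 91.6]
ee_rot: [0.0, 0.115, 0.993, -0.0]
force: [-0.2, -0.2, 0.5]
grip_width: 0.283
grip_force: 39.5
```

```bash
python3 -m crank '[[[0,0,0.04,0,0,0,20],[0,0,0.04,0,0,0,20],[0,0,0.04,0,0,0,20],[0,0,0.04,0,0,0,20],[0,0,0.02,0,0,0,20],[0,0,0,0,0,0,20],[0,0,0,0,0,0,20],[0,0,0,0,0,0,20]]]'
python3 -m crank '[[[0,0,0.02,0,0,0,20],[0,0,0,0,0,0,20],[0,0,0,0,0,0,20],[0,0,0,0,0,0,20],[0,0,0,0,0,0,20],[0,0,0,0,0,0,20],[0,0,0,0,0,0,20],[0,0,0,0,0,0,20]]]'
```

```text
time_s: 70.3
eef_pos: [605.4, 16.3, 87.1]
ee_rot: [0.0, 0.116, 0.993, 0.0]
force: [0.9, 0.4, 0.4]
grip_width: 0.28
grip_force: 39.5
time_s: 71.1
eef_pos: [605.4, 16.3, 86.6]
ee_rot: [0.0, 0.116, 0.993, 0.0]
force: [-0.1, -0.4, -0.1]
grip_width: 0.278
grip_force: 39.5
```

```bash
python3 -m crank '[[[0,0,0,0,0,0,28],[0,0,0,0,0,0,32],[0,0,0,0,0,0,38],[0,0,0,0,0,0,44],[0,0,0,0,0,0,46],[0,0,-0.2,0,0,0,46],[0,0,-0.6,0,0,0,46],[0,0,-1,0,0,0,46]]]'
python3 -m crank '[[[0,0,-1,0,0,0,46],[0,0,-1,0,0,0,46],[0,0,-0.8,0,0,0,46],[0,0,0,0,0,0,46],[0,0,0,0,0,0,46],[0,0,0,0,0,0,46],[0,0,0,0,0,0,46],[0,0,0,0,0,0,46]]]'
python3 look.py w22 91 94
python3 - <<'E'
from h import *
from scipy.spatial.transform import Rotation
def circ(t,tag):
    hsv=cv2.cvtColor(t,cv2.COLOR_BGR2HSV); m=cv2.inRange(hsv,(12,120,60),(30,255,255)); roi=np.zeros_like(m); roi[160:300,100:430]=1
    n,l,st,c=cv2.connectedComponentsWithStats(m*roi)
    for i in range(1,n):
        if st[i,4]>20: print(tag,st[i],np.round(c[i],1))
t=capture('top'); cv2.imwrite('pics/topend.png',t); circ(t,'brass')
# heights: project pan's far/near rim via two views (top + side) from initial vs now
s=capture('side'); cv2.imwrite('pics/sideend.png',s); s0=cv2.imread('pics/side0.png')
def edges(im):
    g=cv2.cvtColor(im,cv2.COLOR_BGR2GRAY).astype(np.float32); return g
for nm,box in (('panR front rim',(278,302,283,325)),('panL back rim',(198,216,270,305))):
    y0,y1,x0,x1=box
    a=edges(s0)[y0:y1,x0:x1]; b=edges(s)[y0-10:y1+10,x0:x1]
    r=cv2.matchTemplate(b,a,cv2.TM_CCOEFF_NORMED)[:,0]; print(nm,'row shift',r.argmax()-10,r.max().round(3))
E
```

```text
time_s: 71.9
eef_pos: [604.7, 16.3, 131.1]
ee_rot: [-0.001, 0.116, 0.993, 0.0]
force: [-0.1, -0.2, 0.7]
grip_width: 0.544
grip_force: 0.0
time_s: 72.7
eef_pos: [605.2, 16.3, 200.8]
ee_rot: [-0.001, 0.116, 0.993, 0.0]
force: [-0.1, 0.8, -0.9]
grip_width: 0.535
grip_force: 0.0
tcp [605.2  16.3 200.8] yaw of y 13.27 dq 0.005
brass 283 200 15.9 [[604.2, 15.9], [603.4, 16.1]] [[604.1, 16.0], [603.3, 16.1]]
brass 282 129 24.1 [[548.4, 28.2], [548.3, 28.2]] [[548.2, 28.3], [548.0, 28.3]]
panR front rim row shift 0 0.998
panL back rim row shift 3 0.391
```

The right pan's rim is back at its starting (level) row in the side view, and both weights stand on the left pan. The gripper is clear, so I hand in.

```bash
python3 -c "
from rig import *
print(finish_job())"
```

```text
the job is handed in; nothing more can be done
None
```

I handed the job in at about 73 s: the offcuts are nested on the right pan with ends even, both weights stand on the left pan, and the right pan's rim is back at its level height (the left rim was hidden, so I couldn't check it).

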